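Clamp a frame moulding in the cam clamp

ROBOT

A 6-joint arm with a two-finger parallel gripper is mounted at the origin on the work surface. World frame = base frame: x ahead of the robot, y to its left, z up, the work surface at z = 0. Lengths are in mm, angles in rad, forces in N, time in s.
With the tool pointing down it reaches from about 400 to 925 mm from the base axis. Payload 12.5 kg.
Tool frame: the origin (TCP) lies on the mounting face of the last link; the fingertips stand 190 mm ahead of it and the grasp point (between the pads) lies 171 mm ahead of it (env.grasp_offset is the distance from the TCP to the grasp point, in mm); z points along the fingers, y is the direction in which the jaws open and shut (so a half turn about z gives the same grasp; the last joint's range is limited). The gripper opens to 95 mm and grips with 3 to 60 N. Pads are 20 mm wide; open, the fingers measure 119 mm over their backs; the gripper's body (75 mm by 180 mm) begins 59 mm behind the grasp point.
Start: joints at [-1.266, 0.491, 1.559, -0, 1.092, -0.106], TCP at [249.608, -572.993, 404.761] pointing down, gripper open.
Joint ranges: [-3.1, 3.1], [-0.84, 2.19], [0.05, 2.79], [-1.13, 4.28], [0.06, 2.93], [-2.69, 2.69]. Speed limits (rad/s): [2.22, 2.22, 2.79, 3.14, 3.14, 3.14].

INTERFACE

Orientations are given as [roll, pitch, yaw] about the fixed x, y, z axes, in that order (R = Rz(yaw) Ry(pitch) Rx(roll)).
In Python, from cell import env, viewer gives the robot as it stands.
- The arm moves only by the tool play_rows, never from a script. Its argument "increments" is a list of rows, each an object of numbers: "dx", "dy", "dz": the shift along the tool's x, y, z in mm; "rx", "ry", "rz": the turn, a rotation vector about the tool's x, y, z in units of 6 degrees (1.0 is 6 degrees). A call has 1 to 8 rows; each row is the pose to reach, as a shift and turn from the pose measured when the call began, along the tool's axes at that moment; what a row does not reach only later rows make up. A row lasts 1/12 s, in which the tool goes at most 41.7 mm and 7.16 degrees, less where a joint would pass 70% of its speed; a pose out of reach is approached as far as the arm can. A call with a gripper value outside its range is refused whole. "fingers" is the opening, from 0 (shut) to 1 (fully open), set as the call begins (left out, the last holds). The fingers move at their own pace and stop on an object; the grip force is fixed at half the most. Time passes only in rows, so rows that repeat a pose let the fingers close. It gives the time, the measured TCP pose, the force and the opening at its end, in the units of the state.
- env.state(): the state, without advancing time (a new reading comes with each control period).
- viewer.read_camera(name): name is "scene" or "top" or "wrist"; returns a dict with "image" (420x560x3 uint8, red, green, blue), "fx", "fy", "cx", "cy" (pixels), "rvec" (rotation vector, rad) and "tvec" (3), from world to camera coordinates, as OpenCV has them. Camera axes: x right, y down, z forward; pixel columns grow to the right and rows downward; lengths in mm; the calibration is good to about 2 mm. A picture is of the moment at which its call begins. There is no depth.
- env.job_done(): hands the job in, once; it reports no verdict.
The state is a dict: "t": time; "joints": joint angles; "qvel": joint speeds; "tau": joint torques, N m; "eef_pos": TCP position; "tcp_rot": TCP orientation; "ft_force": force on the tool from outside, world axes, zero at the start; "moment": the same for the moment, N m; "opening": opening from 0.0 (shut) to 1.0 (fully open).
Only numpy, scipy, OpenCV 4.12 (cv2) and the standard library are available. Lean on these libraries where they do the work, as an engineer would, in place of code of your own. Each camera call takes 0.05 s, during which the arm holds its last target.

TASK

Stand the short length of frame moulding in the open channel of the cam clamp, then gently crank the red grip counter-clockwise (seen from above) until the follower rests on the flat dwell of the cam, so that the moulding stays clamped against the fence when you let go. Do not let the sprung jaw snap back, and leave the glue, tape, carton and screwdriver alone.

Things in the scene. Friction and masses are not known exactly. Their poses are not given: they have to be found in the camera images.
- clamp: Cam clamp bolted to the bench: blue base plate 140 mm (its x, -70 to +70) by 285 mm (its y, -150 to +135), 12 mm thick. Origin on the bench surface. On the plate: a steel fence near +y, an orange sprung jaw pad facing it across an open channel that runs along x, and behind the pad the follower, the brass cam and its crank.
- channel (a point): Middle of the channel floor (plate top, 12 mm above the bench), at clamp x = 0, y = +75 mm. Channel 40 mm wide when open: fence face at clamp y = +95 mm (100 mm long in x, top at z = 38 mm), pad face at y = +55 mm (60 mm long in x, z = 14 to 38 mm). Its two ends are open.
- moulding: Loose length of dark wooden frame moulding with brass-coloured lines: a block 90 mm (its x) by 30 mm (its y) by 50 mm high, about 0.12 kg, standing on the bench. Origin at the centre of its underside. It belongs in the channel, length along the clamp's x (either way round), its middle at the pad's middle (clamp x = 0); loaded, it stands 24 mm above fence and pad.
- pad: Orange jaw pad, 60 x 10 x 24 mm. Origin on the bench level below the middle of its front face (the face towards the fence); the face spans z 14 to 38 mm. The follower carries the pad to the clamp's +y, 16 mm in all from base circle to dwell; the pad is backed by a 5 N/mm spring, so with a moulding loaded it stops there after 10 mm while the follower goes on and loads the spring.
- grip: Red revolving grip of the crank, an upright cylinder 22 mm in diameter and 45 mm high, free to spin on its own pin. Origin at the centre of its underside, 60 mm above the bench; below it lies the flat crank arm (top 58 mm above the bench). Hold it lightly: it needs under 10 N of push, and a squeeze of 10 to 15 N is enough.
- crank_axis (a point): Point on the fixed vertical camshaft axis, 60 mm above the bench, at clamp x = 0, y = -75 mm. The grip circles it at a radius of 65 mm, to be cranked counter-clockwise seen from above. Nominally the dwell's middle comes with the grip in the clamp's +x direction from the axis, but the cam is clocked anew for each job: up to 35 degrees sooner or later.
- crank (a joint): Crank angle in rad, growing counter-clockwise; not tied to the dwell. With a moulding loaded the grip turns lightly at first, stiffens over about 65 degrees of rise to a peak of 6 to 9 N, then within 10 degrees goes slack (under 3 N) on the dwell, about 17 degrees long. Past it the cam falls steeply and the spring pulls the crank on; let go on the rise, it is driven back. Stop on the dwell.
- glue: Small glue jar with yellow cap, 52 mm diameter, 75 mm high, standing; a bystander.
- tape: Blue tape ring, 90 mm across, 24 mm high, lying; a bystander.
- carton: Small brown carton 80 x 60 x 45 mm; a bystander.
- screwdriver: Screwdriver with orange handle, lying; a bystander.
Things that resemble listed ones, but are neither listed nor needed, are in the scene too. What is shaped like the moulding but blue or turquoise is not meant.

How it is judged (in metres and radians):
On the way, in this order (a step that is already met when the one before it is completed fails the run):
1. the moulding stands in the open channel, released, with the jaw still back (z of moulding in the frame of clamp below 0.0145 m and angle between moulding's own z axis and vertical below 0.08 rad and y of moulding in the frame of clamp between 0.066 and 0.084 m and x of moulding in the frame of clamp between -0.018 and 0.018 m and y of pad in the frame of clamp below 0.058 m and contact force between the fingers and moulding below 0.1 N), for 0.2 s.
2. the jaw clamps the moulding with its full force, follower on the dwell (contact force between pad and moulding above 20 N), for 0.2 s.
At the end, for the whole second after the job is handed in: The crank is let go and stays put, the pad presses the moulding with over 20 N (the follower is on the dwell), and the moulding is at rest upright on the channel floor, flat against the fence (within 2.5 mm), its middle within 20 mm of the middle of the pad (contact force between pad and moulding above 20 N and linear speed of pad below 0.005 m/s and velocity of joint crank between -0.05 and 0.05 rad/s and z of moulding in the frame of clamp below 0.0145 m and angle between moulding's own z axis and vertical below 0.08 rad and y of moulding in the frame of clamp between 0.0775 and 0.0825 m and x of moulding in the frame of clamp between -0.02 and 0.02 m and angle between the x axis of moulding and the x axis of clamp, either way round below 0.06 rad and linear speed of moulding below 0.01 m/s); the robot touches nothing.
It fails at once if the sprung jaw snapped back or forth (pad faster than 0.15 m/s) (linear speed of pad above 0.15 m/s).
It fails at once if the crank grip was squeezed or wrenched (more than 60 N in all) (contact force between the fingers and grip above 60 N).
It fails at once if the moulding was knocked over (angle between moulding's own z axis and vertical above 0.6 rad).
It fails at once if a bystander was moved more than 20 mm (distance of any of glue, tape, carton, screwdriver from where it was at the start of the episode above 0.02 m).
It also fails if it takes over 67 s, if anything falls off the work surface, if the arm or the gripper's body presses on something with over 40 N, if the wrist force passes 120 N, or if a joint passes its speed limit or range.

## Working session

There is one attempt and no reset: what is moved stays moved. The work goes in short steps, Python scripts to look and compute and a tool call to move; the robot and the scene stay as the last step left them, time stands still between calls to the robot, and variables do not carry over. Pictures are saved under pics/ and viewed, and the job is handed in when it is done.

Besides the shell and the picture viewer there is one more tool, called as a command line: name --argument value ..., lists and objects as JSON in quotes. play_rows: Moves the arm, as the interface text tells. Its arguments: {"type":"object","properties":{"increments":{"type":"array","items":{"type":"object","properties":{"dx":{"type":"number"},"dy":{"type":"number"},"dz":{"type":"number"},"rx":{"type":"number"},"ry":{"type":"number"},"rz":{"type":"number"}}}},"fingers":{"type":"number"}},"required":["increments"]}

```bash
ls; mkdir -p pics
python3 - <<'E'
from cell import env, viewer
import cv2
for n in ["scene","top","wrist"]:
    c=viewer.read_camera(n); cv2.imwrite(f"pics/{n}0.png",c["image"][:,:,::-1])
    print(n,c["fx"],c["cx"],c["cy"],c["rvec"],c["tvec"])
print(env.state(), env.grasp_offset)
E
```

```text
pics
scene 533.305800592298 291.7228424667451 210.56168200406307 [ 1.9963972   0.88490355 -0.47023693] [-339.79819837 -181.78378256 1911.04412535]
top 516.0952192258792 278.2986884914829 212.89724563710212 [ 2.18413867 -2.18421405  0.13200262] [ -67.25854267  580.6918528  1236.13519047]
wrist 303.19578478175305 279.7159250219115 208.5601699212231 [-2.41098052  1.5782175   0.24176649] [-624.28361068  -33.85055311  394.47063994]
{'t': 0.15, 'joints': array([-1.26562389e+00,  4.91417400e-01,  1.55928056e+00, -1.33601653e-05,
        1.09171205e+00, -1.05597657e-01]), 'qvel': array([-0.00019212, -0.00331367, -0.00218022, -0.00032808,  0.00033022,
        0.00028589]), 'tau': array([ 1.51198052e-03, -6.12894058e+01, -2.58277220e+01,  6.91877352e-02,
        4.73496679e-02, -4.68223493e-05]), 'eef_pos': array([ 249.59001396, -572.98828825,  404.30817587]), 'tcp_rot': array([-3.14077860e+00, -7.43654912e-05,  4.10776230e-01]), 'ft_force': array([ 0.32166235,  0.16727988, -0.57732458]), 'moment': array([-0.00616046,  0.01857675, -0.03615618]), 'opening': 0.998381648496734} 171.3
```

View pics/scene0.png

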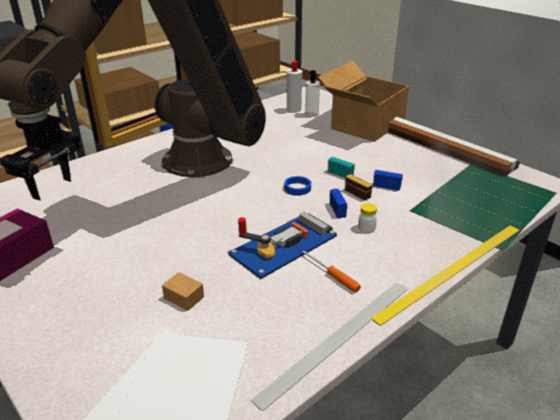

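View pics/top0.png

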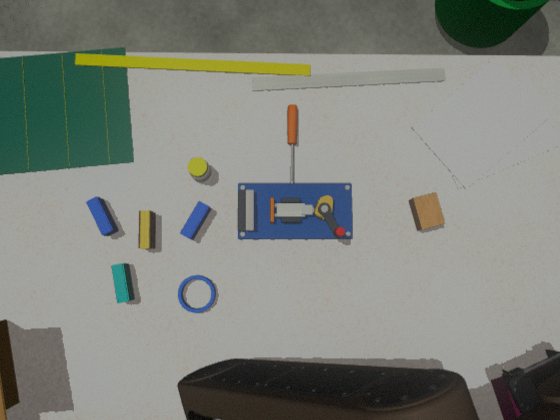

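View pics/wrist0.png

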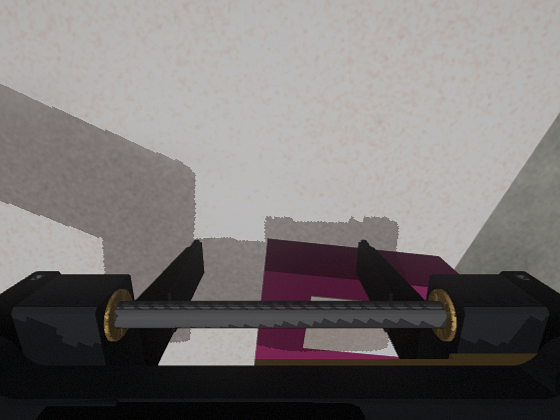

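Scene/top show look-alikes of the moulding: blue at top (101,216), blue at (196,220), turquoise at (122,283), and a dark block with brass lines at (147,230), which is the one that fits the description. The clamp is at (295,211) with the red grip at (340,231), lower right. The next step is close crops.

```bash
cat > h.py <<'E'
import numpy as np, cv2
from cell import env, viewer
def cam(n):
    c=viewer.read_camera(n); K=np.array([[c["fx"],0,c["cx"]],[0,c["fy"],c["cy"]],[0,0,1]])
    R=cv2.Rodrigues(np.array(c["rvec"]))[0]; return dict(img=c["image"],K=K,R=R,t=np.array(c["tvec"]),rv=np.array(c["rvec"]))
def at_z(c,uv,z):
    d=c["R"].T@np.linalg.inv(c["K"])@np.array([uv[0],uv[1],1.]); o=-c["R"].T@c["t"]
    return o+d*(z-o[2])/d[2]
def proj(c,P):
    return cv2.projectPoints(np.array(P,float).reshape(-1,3),c["rv"],c["t"],c["K"],None)[0].reshape(-1,2)
def tri(c1,p1,c2,p2):
    P=[c["K"]@np.c_[c["R"],c["t"]] for c in(c1,c2)]
    X=cv2.triangulatePoints(P[0],P[1],np.array(p1,float).reshape(2,1),np.array(p2,float).reshape(2,1)); return (X[:3]/X[3]).ravel()
def save(c,name,box=None,s=1):
    im=c["img"][:,:,::-1]
    if box: im=im[box[1]:box[3],box[0]:box[2]]
    cv2.imwrite("pics/"+name,cv2.resize(im,None,fx=s,fy=s,interpolation=cv2.INTER_CUBIC))
E
python3 - <<'E'
from h import *
t=cam("top"); s=cam("scene")
save(t,"t1.png",(80,170,360,310),2.8); save(s,"s1.png",(220,150,420,290),4)
save(t,"t2.png",(230,175,360,245),6)
print(-t["R"].T@t["t"],-s["R"].T@s["t"])
for n,p in dict(mould=(147,230),grip=(340,231),clamp=(295,211),glue=(199,168),tape=(197,294)).items(): print(n,at_z(t,p,20))
E
```

```text
[ 459.88714119  -35.57684567 1287.24319924] [1480.65008307 -903.75629274  889.66156662]
mould [539.15102548 253.56031634  20.        ]
grip [ 536.83959706 -219.68319838   20.        ]
clamp [ 586.276061   -108.77393719   20.        ]
glue [693.08313551 128.97827196  20.        ]
tape [384.00612977 129.6641912   20.        ]
```

View pics/t1.png

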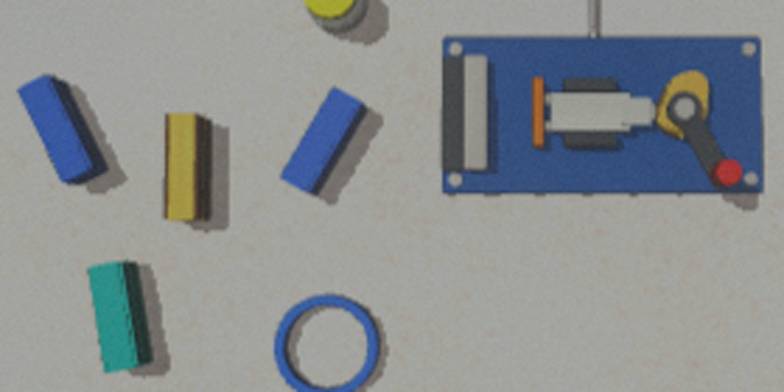

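View pics/s1.png

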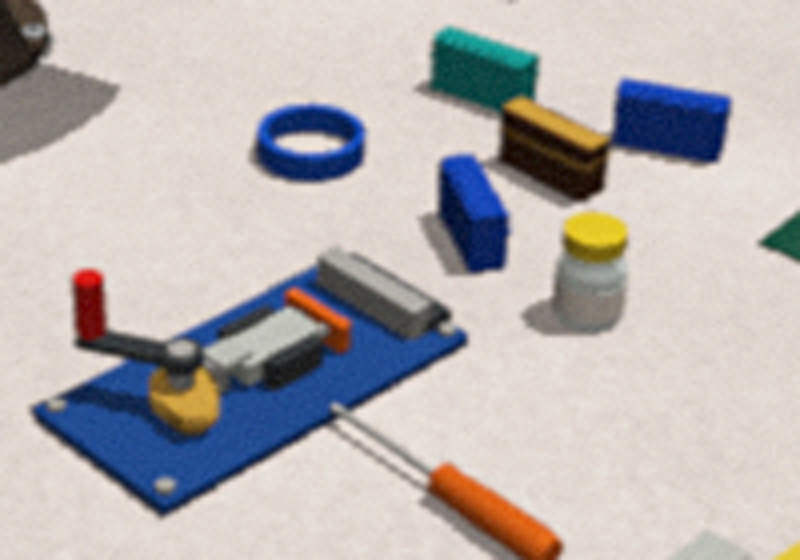

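View pics/t2.png

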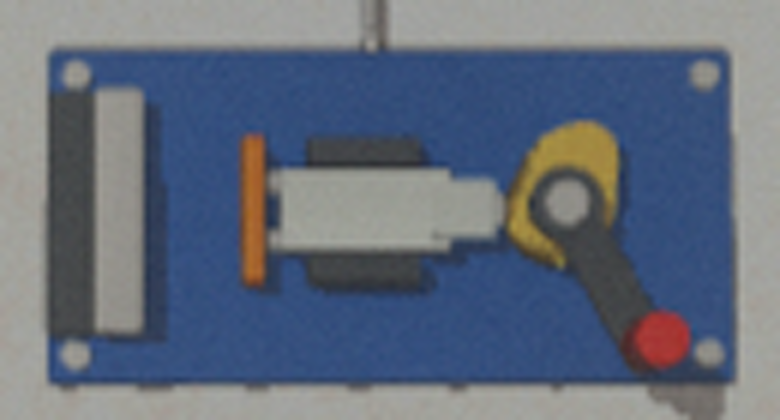

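The crop confirms the dark block with brass lines as the moulding, at t1 (181,167); the other three are blue or turquoise. The grip sits at about -145° around the axis and has to travel CCW (via -y) to about 0°. I'll check the wrist camera geometry and make first estimates.

```bash
cat >> h.py <<'E'
from scipy.spatial.transform import Rotation as Ro
def tool():
    s=env.state(); return np.array(s["eef_pos"]),Ro.from_euler("xyz",s["tcp_rot"]).as_matrix(),s
def delta(grasp,yaw):
    """tool-frame increments to bring grasp point to world grasp with tool down at yaw (rad)"""
    p,R,s=tool(); T=Ro.from_euler("xyz",[np.pi,0,yaw]).as_matrix()
    tcp=np.array(grasp,float)+[0,0,env.grasp_offset]
    return np.round(R.T@(tcp-p),1), np.round(Ro.from_matrix(R.T@T).as_rotvec()/np.radians(6),2)
E
python3 - <<'E'
from h import *
w=cam("wrist"); p,R,s=tool()
print("cam in tool",R.T@(-w["R"].T@w["t"]-p)); print("cam axes in tool\n",R.T@w["R"].T)
t=cam("top");
f=lambda x,y,k,ox,oy:((x+.5)/k-.5+ox,(y+.5)/k-.5+oy)
for q in [(50,48),(730,48),(735,383),(50,383)]: print("corner",at_z(t,f(*q,6,230,175),12))
for q in [(165,114),(196,114),(196,219),(165,219)]: print("mould",at_z(t,f(*q,2.8,80,170),50))
print("grip",at_z(t,f(663,338,6,230,175),105),"axis",at_z(t,f(567,200,6,230,175),66))
sc=cam("scene"); g=tri(t,f(663,338,6,230,175),sc,f(89,275,4,220,150)); print("grip top tri",g)
print("mould top tri", tri(t,f(181,167,2.8,80,170),sc,f(555,122,4,220,150)))
E
```

```text
cam in tool [84.68485045  0.1793639  18.91559471]
cam axes in tool
 [[ 4.49044945e-04 -9.55146086e-01 -2.96134685e-01]
 [ 9.99998885e-01  8.50607522e-04 -1.22717810e-03]
 [ 1.42402875e-03 -2.96133804e-01  9.55145404e-01]]
corner [658.06536153  32.88121219  12.        ]
corner [ 658.82099035 -250.67552326   12.        ]
corner [ 518.91631437 -250.68088284   12.        ]
corner [518.93721645  32.01460308  12.        ]
mould [584.27094241 267.76336658  50.        ]
mould [584.30502417 241.41667743  50.        ]
mould [494.65568592 239.40530045  50.        ]
mould [494.66963685 265.57173148  50.        ]
grip [ 531.87009072 -207.52915782  105.        ] axis [ 589.16766379 -175.6050923    66.        ]
grip top tri [ 532.31099949 -206.84927859  105.61880812]
mould top tri [539.21577406 253.39275141  50.23898774]
```

Run:
```python
from h import *
print(delta((530,-110,160),0))
```

```text
(array([ 441.9, -312.5,   73.4]), array([-0.  ,  0.  ,  3.92]))
```

play_rows --increments '[{"dx": 40, "dy": -28, "dz": 7, "rz": 0.4}, {"dx": 74, "dy": -52, "dz": 12, "rz": 0.7}, {"dx": 106, "dy": -75, "dz": 18, "rz": 1}, {"dx": 138, "dy": -98, "dz": 23, "rz": 1.3}, {"dx": 170, "dy": -120, "dz": 28, "rz": 1.6}, {"dx": 202, "dy": -143, "dz": 34, "rz": 1.9}, {"dx": 234, "dy": -166, "dz": 39, "rz": 2.2}, {"dx": 260, "dy": -184, "dz": 43, "rz": 2.4}]'

```text
invalid input
```

Run:
```python
from h import *
print(delta((530,-110,160),0),env.state()["t"])
```

```text
(array([ 441.9, -312.5,   73.4]), array([-0.  ,  0.  ,  3.92])) 0.4
```

play_rows --fingers 1.0 --increments '[{"dx": 40, "dy": -28, "dz": 7, "rx": 0, "ry": 0, "rz": 0.4}, {"dx": 74, "dy": -52, "dz": 12, "rx": 0, "ry": 0, "rz": 0.7}, {"dx": 106, "dy": -75, "dz": 18, "rx": 0, "ry": 0, "rz": 1}, {"dx": 138, "dy": -98, "dz": 23, "rx": 0, "ry": 0, "rz": 1.3}, {"dx": 170, "dy": -120, "dz": 28, "rx": 0, "ry": 0, "rz": 1.6}, {"dx": 202, "dy": -143, "dz": 34, "rx": 0, "ry": 0, "rz": 1.9}, {"dx": 234, "dy": -166, "dz": 39, "rx": 0, "ry": 0, "rz": 2.2}, {"dx": 260, "dy": -184, "dz": 43, "rx": 0, "ry": 0, "rz": 2.4}]'

```text
t: 1.07
eef_pos: [415.3, -298.0, 361.5]
tcp_rot: [-3.141, 0.0, 0.158]
ft_force: [2.1, -1.0, 0.2]
opening: 1.0
```

Run:
```python
from h import *
print(delta((530,-110,160),0),env.state()["t"])
```

```text
(array([ 142.9, -167.6,   30.3]), array([-0.  ,  0.  ,  1.51])) 1.0667
```

play_rows --fingers 1.0 --increments '[{"dx": 24, "dy": -28, "dz": 5, "rx": 0, "ry": 0, "rz": 0.3}, {"dx": 48, "dy": -56, "dz": 10, "rx": 0, "ry": 0, "rz": 0.5}, {"dx": 72, "dy": -84, "dz": 15, "rx": 0, "ry": 0, "rz": 0.8}, {"dx": 96, "dy": -112, "dz": 20, "rx": 0, "ry": 0, "rz": 1.1}, {"dx": 120, "dy": -140, "dz": 25, "rx": 0, "ry": 0, "rz": 1.3}, {"dx": 143, "dy": -168, "dz": 30, "rx": 0, "ry": 0, "rz": 1.5}, {"dx": 143, "dy": -168, "dz": 30, "rx": 0, "ry": 0, "rz": 1.5}, {"dx": 143, "dy": -168, "dz": 30, "rx": 0, "ry": 0, "rz": 1.5}]'

```text
t: 1.73
eef_pos: [530.5, -108.1, 331.2]
tcp_rot: [-3.141, 0.001, 0.005]
ft_force: [0.4, -0.5, 0.1]
opening: 1.001
```

Run:
```python
from h import *
c=cam("wrist"); save(c,"w1.png",(80,40,480,340),2); np.save("w1.npy",c,allow_pickle=True)
print(env.state()["eef_pos"],delta((510,200,110),0))
```

```text
[ 530.02444527 -109.20300294  331.4623937 ] (array([ -19. , -309.3,   50.3]), array([-0.  ,  0.  ,  0.03]))
```

View pics/w1.png

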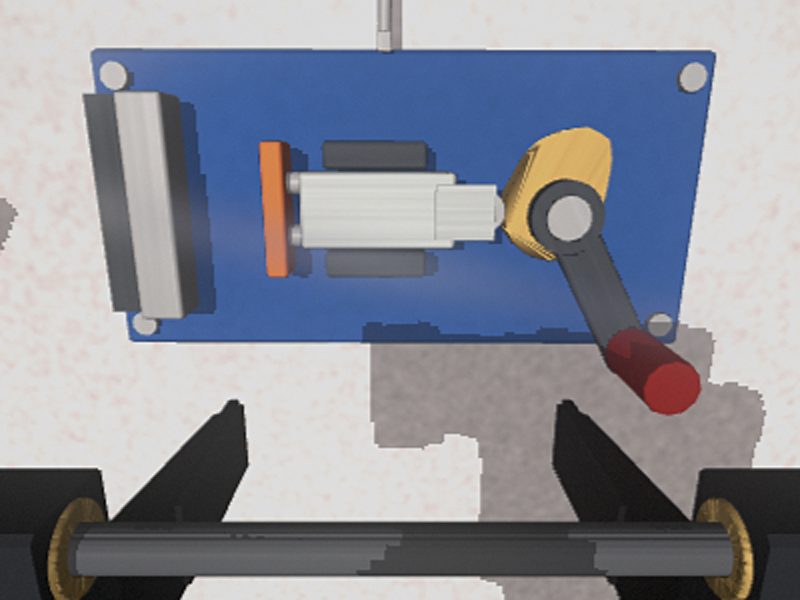

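The wrist view shows plate corners at about (93,50), (715,52), (677,342), (132,341), the grip top centre at (671,389), the fence top's front edge from (159,92) to (184,318), and the pad front edge from (260,142) to (269,277).

Run:
```python
from h import *
c=np.load("w1.npy",allow_pickle=True).item()
f=lambda x,y:((x+.5)/2-.5+80,(y+.5)/2-.5+40)
for n,z,ps in [("plate",12,[(93,50),(715,52),(677,342),(132,341)]),("fence",38,[(159,92),(184,318)]),("pad",38,[(260,142),(269,277)]),("grip",105,[(671,389)]),("shaft",66,[(570,218)])]:
    for p in ps: print(n,np.round(at_z(c,f(*p),z),1))
t=cam("top"); g=lambda x,y:((x+.5)/6-.5+230,(y+.5)/6-.5+175)
print("grip tri",tri(t,g(663,338),c,f(671,389)))
print("fence tri",tri(t,g(144,88),c,f(159,92)))
```

```text
plate [657.2  31.9  12. ]
plate [ 657.8 -249.3   12. ]
plate [ 520.2 -251.6   12. ]
plate [519.1  31.7  12. ]
fence [637.6  -5.6  38. ]
fence [538.9  -6.2  38. ]
pad [617.7 -46.9  38. ]
pad [558.7 -47.3  38. ]
grip [ 531.5 -207.3  105. ]
shaft [ 589.1 -175.5   66. ]
grip tri [ 531.781868   -207.38364108  105.38621112]
fence tri [637.23278353  -6.85796469  41.35532396]
```

play_rows --fingers 1.0 --increments '[{"dx": -3, "dy": -40, "dz": 6, "rx": 0, "ry": 0, "rz": 0}, {"dx": -6, "dy": -80, "dz": 13, "rx": 0, "ry": 0, "rz": 0}, {"dx": -8, "dy": -120, "dz": 20, "rx": 0, "ry": 0, "rz": 0}, {"dx": -10, "dy": -160, "dz": 26, "rx": 0, "ry": 0, "rz": 0}, {"dx": -13, "dy": -200, "dz": 33, "rx": 0, "ry": 0, "rz": 0}, {"dx": -15, "dy": -240, "dz": 39, "rx": 0, "ry": 0, "rz": 0}, {"dx": -17, "dy": -280, "dz": 45, "rx": 0, "ry": 0, "rz": 0}, {"dx": -19, "dy": -310, "dz": 50, "rx": 0, "ry": 0, "rz": 0}]'

```text
t: 2.5
eef_pos: [510.0, 201.1, 281.8]
tcp_rot: [-3.141, -0.0, 0.001]
ft_force: [0.8, -0.9, -0.3]
opening: 1.001
```

play_rows --fingers 1.0 --increments '[{"dx": 0, "dy": -10, "dz": 0, "rx": 0, "ry": 0, "rz": 0}, {"dx": 0, "dy": -10, "dz": 0, "rx": 0, "ry": 0, "rz": 0}]'

```text
t: 2.67
eef_pos: [510.1, 211.9, 281.8]
tcp_rot: [-3.141, -0.001, 0.002]
ft_force: [0.4, 0.0, -0.4]
opening: 1.001
```

Run:
```python
from h import *
c=cam("wrist"); save(c,"w2.png",(80,40,480,340),2); np.save("w2.npy",c,allow_pickle=True)
print(env.state()["eef_pos"],env.state()["tcp_rot"])
```

```text
[510.20917162 210.58346925 281.93051027] [-3.14130889e+00 -5.40222605e-04  1.27589054e-03]
```

View pics/w2.png

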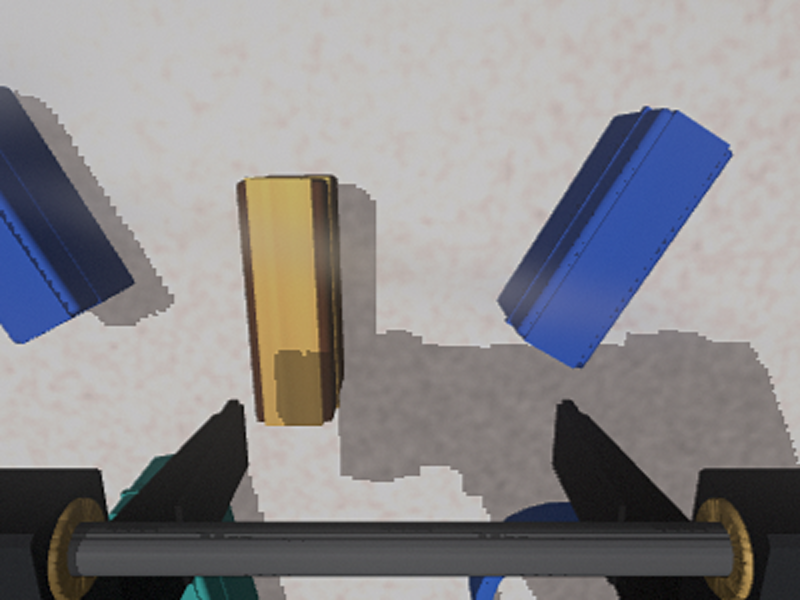

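The wrist view shows the moulding's brass top from (246,178)/(318,178) at the far end to (265,425)/(325,425) at the near end. Its length runs nearly along world x, and the left blue look-alike is clear of it.

Run:
```python
from h import *
c=np.load("w2.npy",allow_pickle=True).item()
f=lambda x,y:((x+.5)/2-.5+80,(y+.5)/2-.5+40)
for p in [(246,178),(318,178),(324,425),(265,425),(238,182),(256,420),(133,283)]: print(np.round(at_z(c,f(*p),50),1))
t=cam("top"); g=lambda x,y:((x+.5)/2.8-.5+80,(y+.5)/2.8-.5+170)
print("tri far-left",tri(t,g(167,114),c,f(246,178)))
for y in (252,253,254): print(delta((539,y,49),0.02),delta((539,y,120),0.02))
# project expected box
for z in (0,50):
  print(z,[(round(2*(a-80)),round(2*(b-40))) for a,b in proj(c,[(539+a,253+b,z) for a,b in((45,15),(45,-15),(-45,-15),(-45,15))])])
```

```text
[585.4 264.8  50. ]
[585.5 240.3  50. ]
[493.4 241.5  50. ]
[493.4 264.2  50. ]
[584.1 267.7  50. ]
[495.5 267.5  50. ]
[548.9 308.   50. ]
tri far-left [585.05337825 267.68760573  42.09081449]
(array([ 28.7, -42.2,  61.8]), array([-0.  , -0.01, -0.19])) (array([ 28.7, -42.2,  -9.2]), array([-0.  , -0.01, -0.19]))
(array([ 28.7, -43.2,  61.8]), array([-0.  , -0.01, -0.19])) (array([ 28.7, -43.2,  -9.2]), array([-0.  , -0.01, -0.19]))
(array([ 28.7, -44.2,  61.8]), array([-0.  , -0.01, -0.19])) (array([ 28.7, -44.2,  -9.2]), array([-0.  , -0.01, -0.19]))
0 [(267, 176), (339, 176), (344, 377), (279, 376)]
50 [(237, 182), (325, 182), (332, 423), (255, 423)]
```

play_rows --fingers 0.6 --increments '[{"dx": 15, "dy": -22, "dz": 0, "rx": 0, "ry": 0, "rz": 0}, {"dx": 29, "dy": -42.5, "dz": 0, "rx": 0, "ry": 0, "rz": 0}, {"dx": 29, "dy": -42.5, "dz": 0, "rx": 0, "ry": 0, "rz": 0}, {"dx": 29, "dy": -42.5, "dz": 15, "rx": 0, "ry": 0, "rz": 0}, {"dx": 29, "dy": -42.5, "dz": 32, "rx": 0, "ry": 0, "rz": 0}, {"dx": 29, "dy": -42.5, "dz": 49, "rx": 0, "ry": 0, "rz": 0}, {"dx": 29, "dy": -42.5, "dz": 62, "rx": 0, "ry": 0, "rz": 0}, {"dx": 29, "dy": -42.5, "dz": 62, "rx": 0, "ry": 0, "rz": 0}]'

```text
t: 3.43
eef_pos: [539.3, 249.9, 218.1]
tcp_rot: [3.141, 0.003, -0.002]
ft_force: [0.0, 0.3, -0.1]
opening: 0.606
```

Run:
```python
from h import *
c=cam("wrist"); save(c,"w3.png",(80,40,480,340),2)
print(delta((539.4,252.7,49),0))
```

```text
(array([-0.2, -2.4, -0.8]), array([ 0.01,  0.01, -0.02]))
```

View pics/w3.png

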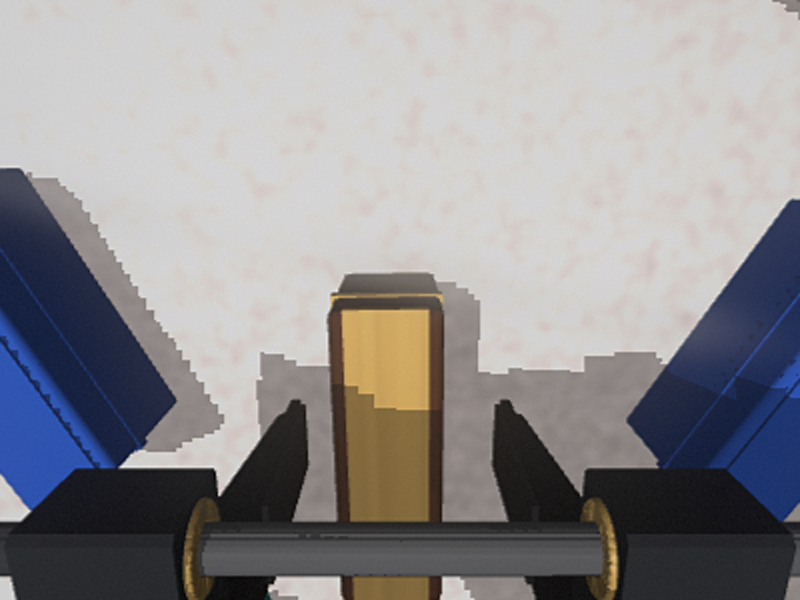

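The moulding (335–441 px) stands between the fingers (305 and 495), about 2.4 mm to the left. I'll centre on it and close.

play_rows --fingers 0.6 --increments '[{"dx": 0, "dy": -2.5, "dz": 0, "rx": 0, "ry": 0, "rz": 0}, {"dx": 0, "dy": -2.5, "dz": 0, "rx": 0, "ry": 0, "rz": 0}, {"dx": 0, "dy": -2.5, "dz": 0, "rx": 0, "ry": 0, "rz": 0}]'

```text
t: 3.73
eef_pos: [539.9, 252.4, 220.5]
tcp_rot: [3.141, 0.0, -0.003]
ft_force: [1.1, -0.9, -0.3]
opening: 0.599
```

play_rows --fingers 0.0 --increments '[{"dx": 0, "dy": 0, "dz": 0, "rx": 0, "ry": 0, "rz": 0}, {"dx": 0, "dy": 0, "dz": 0, "rx": 0, "ry": 0, "rz": 0}, {"dx": 0, "dy": 0, "dz": 0, "rx": 0, "ry": 0, "rz": 0}, {"dx": 0, "dy": 0, "dz": 0, "rx": 0, "ry": 0, "rz": 0}, {"dx": 0, "dy": 0, "dz": 0, "rx": 0, "ry": 0, "rz": 0}, {"dx": 0, "dy": 0, "dz": 0, "rx": 0, "ry": 0, "rz": 0}]'

```text
t: 4.23
eef_pos: [539.9, 252.5, 220.5]
tcp_rot: [3.142, 0.0, -0.002]
ft_force: [0.1, 0.9, 1.3]
opening: 0.312
```

Run:
```python
from h import *
c=cam("wrist"); save(c,"w4.png",(80,40,480,340),2)
s=env.state();print(s["opening"]*95,s["eef_pos"],s["ft_force"])
```

```text
29.72301181238917 [539.86505293 252.46185407 220.5384901 ] [-0.6128946   0.54137347  1.46360392]
```

View pics/w4.png

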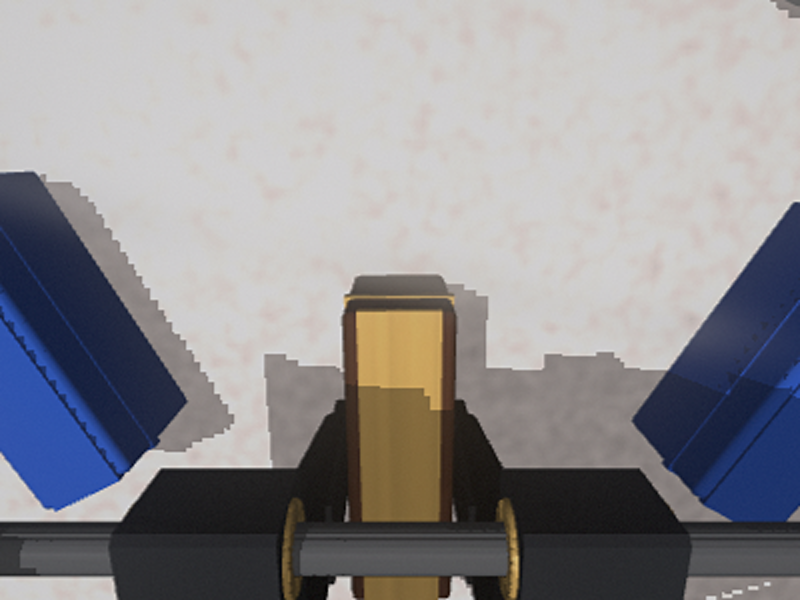

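The grip is firm and square (29.7 mm). I'll lift 90 mm and carry it over the channel.

play_rows --fingers 0.0 --increments '[{"dx": 0, "dy": 0, "dz": -15, "rx": 0, "ry": 0, "rz": 0}, {"dx": 0, "dy": 0, "dz": -35, "rx": 0, "ry": 0, "rz": 0}, {"dx": 0, "dy": 0, "dz": -60, "rx": 0, "ry": 0, "rz": 0}, {"dx": 0, "dy": 0, "dz": -85, "rx": 0, "ry": 0, "rz": 0}, {"dx": 2, "dy": 10, "dz": -90, "rx": 0, "ry": 0, "rz": 0}, {"dx": 6, "dy": 30, "dz": -90, "rx": 0, "ry": 0, "rz": 0}, {"dx": 11, "dy": 60, "dz": -90, "rx": 0, "ry": 0, "rz": 0}, {"dx": 16, "dy": 90, "dz": -90, "rx": 0, "ry": 0, "rz": 0}]'

```text
t: 4.95
eef_pos: [555.4, 161.4, 309.8]
tcp_rot: [3.141, 0.001, -0.001]
ft_force: [0.2, 0.1, -2.2]
opening: 0.315
```

Run:
```python
from h import *
print(delta((589.2,-26.5,139),0),env.state()["ft_force"],env.state()["opening"]*95)
```

```text
(array([ 34. , 187.9,  -0.4]), array([ 0.  ,  0.01, -0.01])) [ 0.16818517  0.06554941 -2.18509131] 29.88116189366817
```

play_rows --fingers 0.0 --increments '[{"dx": 6, "dy": 30, "dz": 0, "rx": 0, "ry": 0, "rz": 0}, {"dx": 12, "dy": 65, "dz": 0, "rx": 0, "ry": 0, "rz": 0}, {"dx": 19, "dy": 102, "dz": 0, "rx": 0, "ry": 0, "rz": 0}, {"dx": 26, "dy": 138, "dz": 0, "rx": 0, "ry": 0, "rz": 0}, {"dx": 31, "dy": 168, "dz": 0, "rx": 0, "ry": 0, "rz": 0}, {"dx": 34, "dy": 184, "dz": 0, "rx": 0, "ry": 0, "rz": 0}, {"dx": 34, "dy": 188, "dz": 0, "rx": 0, "ry": 0, "rz": 0}, {"dx": 34, "dy": 188, "dz": 0, "rx": 0, "ry": 0, "rz": 0}]'

```text
t: 5.62
eef_pos: [589.0, -28.0, 308.9]
tcp_rot: [3.141, 0.002, -0.003]
ft_force: [-0.7, -0.2, -1.1]
opening: 0.314
```

Run:
```python
from h import *
print(delta((589.2,-26.5,64),0),env.state()["ft_force"])
c=cam("wrist"); save(c,"w5.png",(80,40,480,340),2)
t=cam("top"); save(t,"t5.png",(230,165,360,255),6)
```

```text
(array([ 0.4, -1.5, 73.6]), array([ 0.  ,  0.02, -0.03])) [-0.73428638 -0.15020966 -1.12776644]
```

View pics/w5.png

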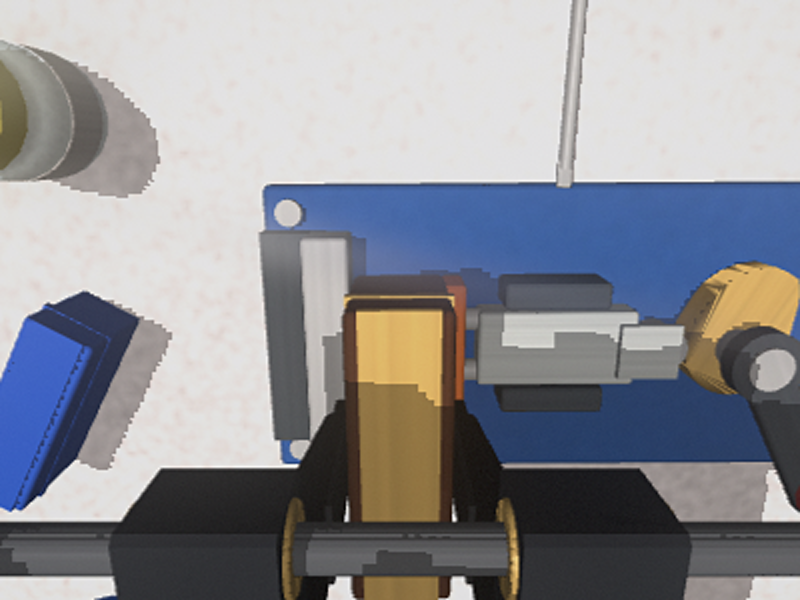

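View pics/t5.png

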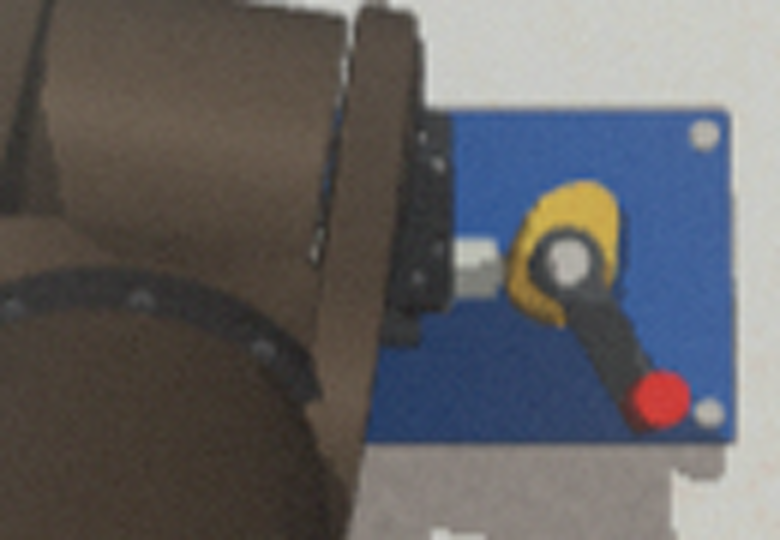

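The wrist view shows the moulding over the channel, between the fence (edge 350) and the pad (about 460). I'll shift 1.5 mm to +y and lower to 3 mm above the floor.

play_rows --fingers 0.0 --increments '[{"dx": 0.4, "dy": -1.5, "dz": 10, "rx": 0, "ry": 0, "rz": 0}, {"dx": 0.4, "dy": -1.5, "dz": 25, "rx": 0, "ry": 0, "rz": 0}, {"dx": 0.4, "dy": -1.5, "dz": 36, "rx": 0, "ry": 0, "rz": 0}, {"dx": 0.4, "dy": -1.5, "dz": 36, "rx": 0, "ry": 0, "rz": 0}]'

```text
t: 6.05
eef_pos: [588.7, -23.6, 270.7]
tcp_rot: [-3.141, 0.006, 0.0]
ft_force: [0.1, 0.5, -1.4]
opening: 0.313
```

Run:
```python
from h import *
print(delta((589.2,-26.5,64),0),env.state()["ft_force"])
c=cam("wrist"); save(c,"w6.png",(80,40,480,340),2)
b=at_z
for p in [(297,239),(349,238)]: print(at_z(c,((p[0]+.5)/2+79.5,(p[1]+.5)/2+39.5),38))
```

```text
(array([ 0.7,  2.9, 35.4]), array([-0.01,  0.05,  0.  ])) [ 0.12295935  0.50705372 -1.44575144]
[641.92202403  13.03221885  38.        ]
[642.29420807  -5.23478176  38.        ]
```

View pics/w6.png

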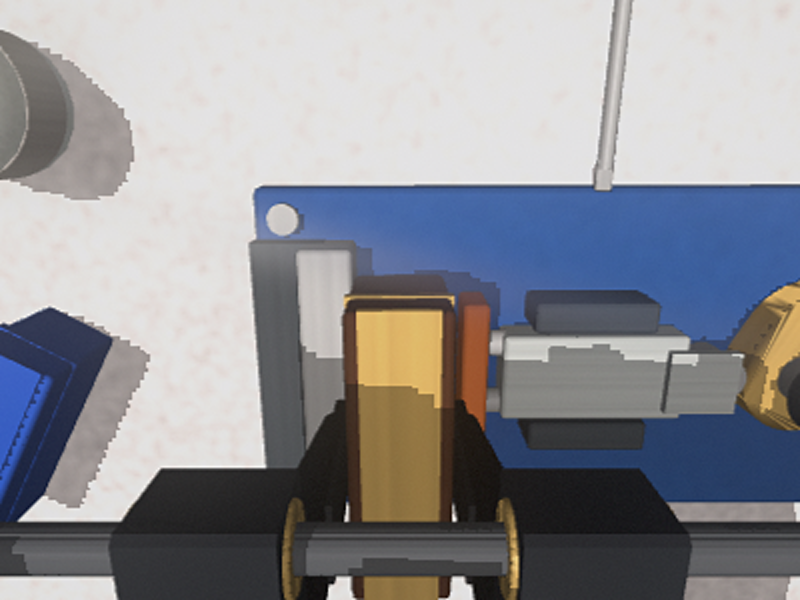

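Run:
```python
from h import *
print(delta((589.2,-26.5,64),0),env.state()["qvel"])
```

```text
(array([ 0.4,  2.7, 36.5]), array([-0.  ,  0.04,  0.  ])) [-0.00661675 -0.02668202 -0.02386286 -0.00118896  0.01961172 -0.00090587]
```

play_rows --fingers 0.0 --increments '[{"dx": 0.6, "dy": 2.5, "dz": 0, "rx": 0, "ry": 0, "rz": 0}, {"dx": 0.6, "dy": 2.5, "dz": 0, "rx": 0, "ry": 0, "rz": 0}, {"dx": 0.6, "dy": 2.5, "dz": 0, "rx": 0, "ry": 0, "rz": 0}]'

```text
t: 6.35
eef_pos: [589.7, -26.4, 272.3]
tcp_rot: [-3.141, 0.004, 0.0]
ft_force: [-0.0, -0.6, -1.0]
opening: 0.31
```

Run:
```python
from h import *
print(delta((589.2,-26.5,64),0),env.state()["eef_pos"])
```

```text
(array([-0.4,  0.1, 37. ]), array([-0.  ,  0.04,  0.  ])) [589.72335844 -26.36434791 272.33887237]
```

play_rows --fingers 0.0 --increments '[{"dx": 0, "dy": 0, "dz": 8, "rx": 0, "ry": 0, "rz": 0}, {"dx": 0, "dy": 0, "dz": 18, "rx": 0, "ry": 0, "rz": 0}, {"dx": 0, "dy": 0, "dz": 28, "rx": 0, "ry": 0, "rz": 0}, {"dx": 0, "dy": 0, "dz": 36, "rx": 0, "ry": 0, "rz": 0}, {"dx": 0, "dy": 0, "dz": 36, "rx": 0, "ry": 0, "rz": 0}, {"dx": 0, "dy": 0, "dz": 36, "rx": 0, "ry": 0, "rz": 0}]'

```text
t: 6.85
eef_pos: [589.6, -26.3, 235.5]
tcp_rot: [-3.141, 0.005, 0.0]
ft_force: [-0.1, -0.5, -1.6]
opening: 0.315
```

Run:
```python
from h import *
print(delta((589.2,-26.5,61.2),0),env.state()["ft_force"])
c=cam("wrist"); save(c,"w7.png",(80,40,480,340),2); s=cam("scene"); save(s,"s7.png",(220,190,360,290),5)
```

```text
(array([-0.3,  0.2,  3. ]), array([-0.01,  0.05,  0.  ])) [-0.14085898 -0.50309312 -1.56464073]
```

View pics/w7.png

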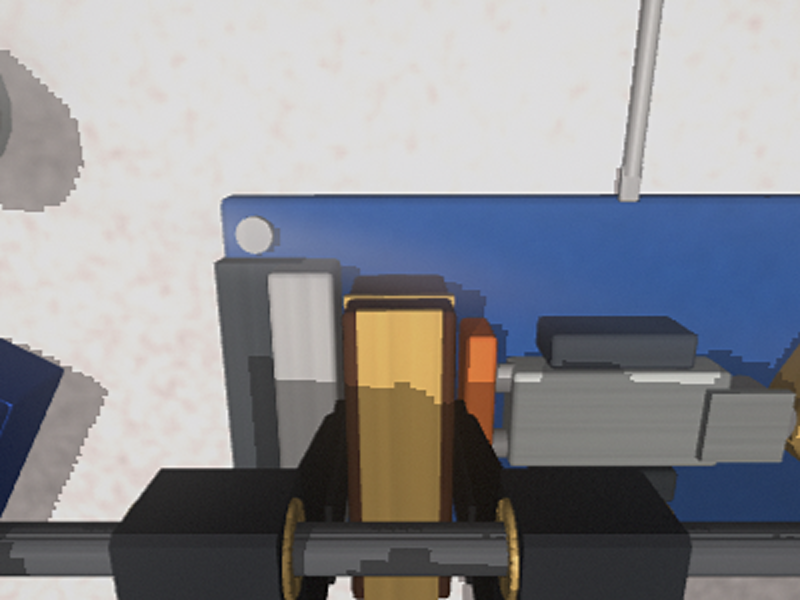

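View pics/s7.png

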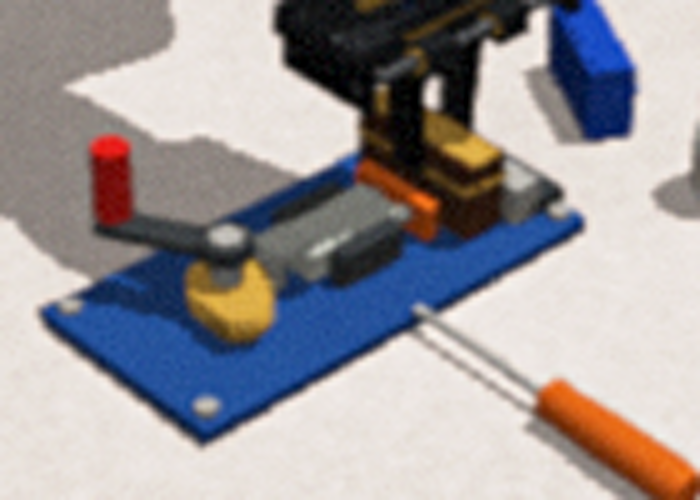

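The moulding is between the fence and pad, with no contact force and the pad still back. I'll lower the last 3 mm and check the force before releasing.

play_rows --fingers 0.0 --increments '[{"dx": 0, "dy": 0, "dz": 1, "rx": 0, "ry": 0, "rz": 0}, {"dx": 0, "dy": 0, "dz": 2, "rx": 0, "ry": 0, "rz": 0}, {"dx": 0, "dy": 0, "dz": 3, "rx": 0, "ry": 0, "rz": 0}, {"dx": 0, "dy": 0, "dz": 3, "rx": 0, "ry": 0, "rz": 0}]'

```text
t: 7.28
eef_pos: [589.7, -26.3, 233.4]
tcp_rot: [-3.141, 0.004, 0.0]
ft_force: [-0.5, -0.2, -1.9]
opening: 0.312
```

play_rows --fingers 0.0 --increments '[{"dx": 0, "dy": 0, "dz": 0.6, "rx": 0, "ry": 0, "rz": 0}, {"dx": 0, "dy": 0, "dz": 1.2, "rx": 0, "ry": 0, "rz": 0}, {"dx": 0, "dy": 0, "dz": 1.2, "rx": 0, "ry": 0, "rz": 0}]'

```text
t: 7.53
eef_pos: [589.7, -26.3, 232.5]
tcp_rot: [-3.141, 0.003, 0.0]
ft_force: [-1.7, 0.4, 2.6]
opening: 0.312
```

Floor contact shows as +2.6 N. Releasing.

play_rows --fingers 0.5 --increments '[{"dx": 0, "dy": 0, "dz": 0, "rx": 0, "ry": 0, "rz": 0}, {"dx": 0, "dy": 0, "dz": 0, "rx": 0, "ry": 0, "rz": 0}, {"dx": 0, "dy": 0, "dz": 0, "rx": 0, "ry": 0, "rz": 0}, {"dx": 0, "dy": 0, "dz": 0, "rx": 0, "ry": 0, "rz": 0}, {"dx": 0, "dy": 0, "dz": -15, "rx": 0, "ry": 0, "rz": 0}, {"dx": 0, "dy": 0, "dz": -35, "rx": 0, "ry": 0, "rz": 0}, {"dx": 0, "dy": 0, "dz": -65, "rx": 0, "ry": 0, "rz": 0}, {"dx": 0, "dy": 0, "dz": -95, "rx": 0, "ry": 0, "rz": 0}]'

```text
t: 8.2
eef_pos: [589.8, -26.3, 328.1]
tcp_rot: [-3.141, 0.005, 0.0]
ft_force: [-0.7, 0.7, -0.1]
opening: 0.501
```

Run:
```python
from h import *
c=cam("wrist"); save(c,"w8.png",(80,40,480,340),2); s=cam("scene"); save(s,"s8.png",(220,170,360,290),5)
t=np.radians(-151.6)
print(delta((588.7+65*np.cos(t),-176.5+65*np.sin(t),150),t+np.pi))
```

```text
(array([-59.1, 181. ,  10.5]), array([ 0.02, -0.03, -4.73]))
```

View pics/w8.png

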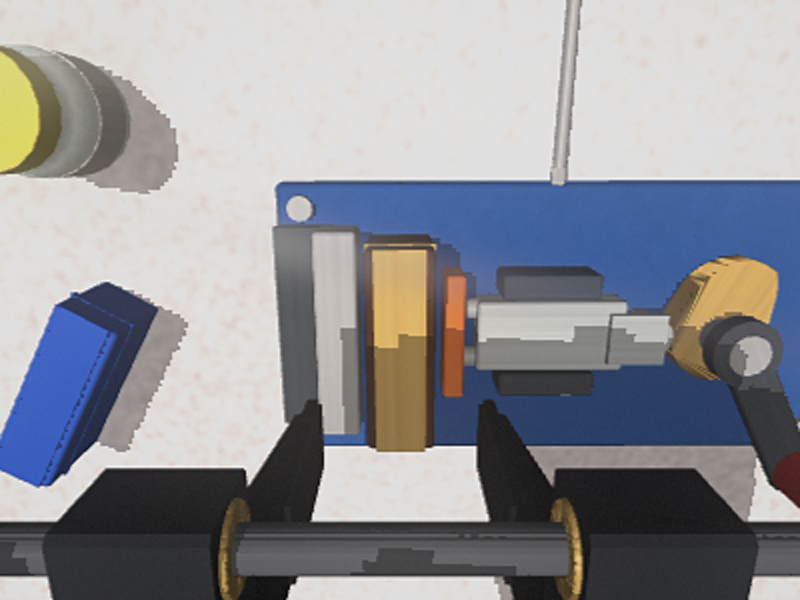

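View pics/s8.png

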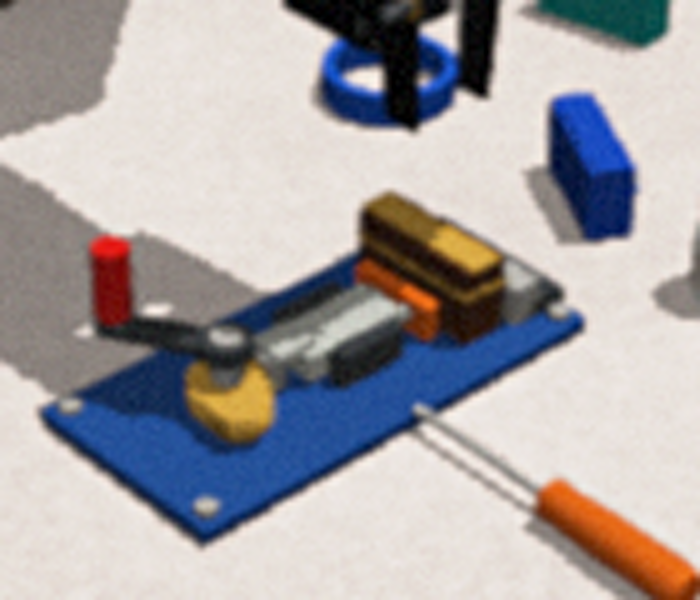

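The moulding stands upright in the channel at w8 (370–435, 240–450), with a gap on both sides and the pad back. Now over to the grip.

play_rows --fingers 0.5 --increments '[{"dx": -10, "dy": 30, "dz": 0, "rx": 0, "ry": 0, "rz": -0.8}, {"dx": -22, "dy": 67, "dz": 0, "rx": 0, "ry": 0, "rz": -1.7}, {"dx": -34, "dy": 104, "dz": 3, "rx": 0, "ry": 0, "rz": -2.6}, {"dx": -45, "dy": 138, "dz": 6, "rx": 0, "ry": 0, "rz": -3.5}, {"dx": -54, "dy": 166, "dz": 9, "rx": 0, "ry": 0, "rz": -4.2}, {"dx": -59, "dy": 181, "dz": 10, "rx": 0, "ry": 0, "rz": -4.7}, {"dx": -59, "dy": 181, "dz": 10, "rx": 0, "ry": 0, "rz": -4.7}, {"dx": -59, "dy": 181, "dz": 10, "rx": 0, "ry": 0, "rz": -4.7}]'

```text
t: 8.97
eef_pos: [531.4, -207.9, 321.2]
tcp_rot: [3.14, -0.003, 0.49]
ft_force: [0.3, 0.0, -0.3]
opening: 0.502
```

Run:
```python
from h import *
c=cam("wrist"); save(c,"w9.png",(80,40,480,340),2)
np.save("w9.npy",c,allow_pickle=True)
t=np.radians(-151.6)
print(delta((588.7+65*np.cos(t),-176.5+65*np.sin(t),86),t+np.pi))
print((proj(c,[(531.6,-207.4,105)])-[80,40])*2,(proj(c,[(588.7,-176.5,66)])-[80,40])*2)
```

```text
(array([-0.5,  0.1, 64.1]), array([ 0.02, -0.03, -0.05]))
[[397.38530845 401.3465458 ]] [[396.46050389 204.04918205]]
```

View pics/w9.png

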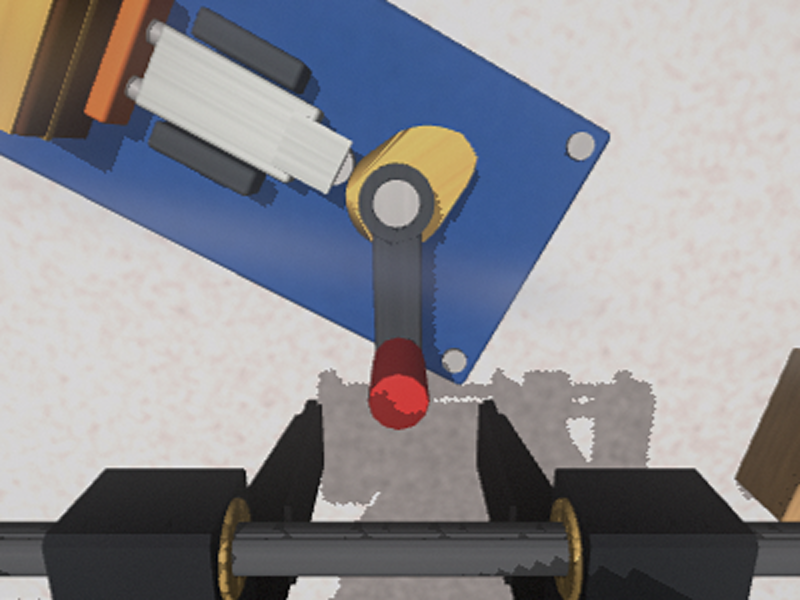

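The grip top at (399,400) and shaft at (396,203) match their predictions within 2 px. I'll descend and cage the grip loosely (24.7 mm opening around 22 mm) so there's no squeeze.

play_rows --fingers 0.5 --increments '[{"dx": 0, "dy": 0, "dz": 15, "rx": 0, "ry": 0, "rz": 0}, {"dx": 0, "dy": 0, "dz": 30, "rx": 0, "ry": 0, "rz": 0}, {"dx": 0, "dy": 0, "dz": 45, "rx": 0, "ry": 0, "rz": 0}, {"dx": 0, "dy": 0, "dz": 58, "rx": 0, "ry": 0, "rz": 0}, {"dx": 0, "dy": 0, "dz": 64, "rx": 0, "ry": 0, "rz": 0}, {"dx": 0, "dy": 0, "dz": 64, "rx": 0, "ry": 0, "rz": 0}, {"dx": 0, "dy": 0, "dz": 64, "rx": 0, "ry": 0, "rz": 0}]'

```text
t: 9.6
eef_pos: [532.3, -206.4, 257.6]
tcp_rot: [3.14, -0.003, 0.491]
ft_force: [-0.7, -0.0, -0.3]
opening: 0.499
```

```bash
cat >> h.py <<'E'
AX=np.array([588.7,-176.5])
def arc(th0,steps,r=65,z=86):
    """print rows for crank angles (deg)"""
    for a in steps:
        t=np.radians(a); d,q=delta((AX[0]+r*np.cos(t),AX[1]+r*np.sin(t),z),t+np.pi); print(a,d,q)
def where():
    p,R,s=tool(); v=p[:2]-AX; th=np.arctan2(v[1],v[0]); tan=np.array([-np.sin(th),np.cos(th)]); rad=np.array([np.cos(th),np.sin(th)])
    F=np.array(s["ft_force"][:2])
    print("t %.2f th %.1f r %.1f z %.1f yaw-180 %.1f Ftan %.1f Frad %.1f Fz %.1f open %.1f j6 %.2f"%(s["t"],np.degrees(th),np.hypot(*v),p[2]-env.grasp_offset,np.degrees(s["tcp_rot"][2])-180,F@tan,F@rad,s["ft_force"][2],s["opening"]*95,s["joints"][5]))
E
python3 - <<'E'
from h import *
where()
E
```

```text
t 9.60 th -152.1 r 63.9 z 86.3 yaw-180 -151.9 Ftan -0.3 Frad 0.7 Fz -0.3 open 47.4 j6 0.59
```

play_rows --fingers 0.26 --increments '[{"dx": -0.8, "dy": 0, "dz": 0, "rx": 0, "ry": 0, "rz": 0}, {"dx": -0.8, "dy": 0, "dz": 0, "rx": 0, "ry": 0, "rz": 0}, {"dx": -0.8, "dy": 0, "dz": 0, "rx": 0, "ry": 0, "rz": 0}, {"dx": -0.8, "dy": 0, "dz": 0, "rx": 0, "ry": 0, "rz": 0}, {"dx": -0.8, "dy": 0, "dz": 0, "rx": 0, "ry": 0, "rz": 0}]'

```text
t: 10.02
eef_pos: [531.6, -206.8, 257.9]
tcp_rot: [3.139, -0.003, 0.491]
ft_force: [-1.0, 0.1, -0.3]
opening: 0.269
```

Run:
```python
from h import *
where()
c=cam("wrist"); save(c,"w10.png",(80,40,480,340),2)
arc(0,[-149,-146,-142,-138,-134,-130,-126,-122])
```

```text
t 10.02 th -152.0 r 64.7 z 86.6 yaw-180 -151.9 Ftan -0.6 Frad 0.8 Fz -0.3 open 25.6 j6 0.59
-149 [-0.2  3.4  0.5] [ 0.02 -0.03 -0.48]
-146 [0.  6.8 0.5] [ 0.02 -0.03 -0.98]
-142 [ 0.7 11.3  0.5] [ 0.02 -0.03 -1.65]
-138 [ 1.6 15.8  0.5] [ 0.02 -0.03 -2.31]
-134 [ 2.8 20.1  0.5] [ 0.02 -0.02 -2.98]
-130 [ 4.4 24.4  0.5] [ 0.02 -0.02 -3.65]
-126 [ 6.2 28.6  0.6] [ 0.03 -0.02 -4.31]
-122 [ 8.3 32.6  0.6] [ 0.03 -0.02 -4.98]
```

View pics/w10.png

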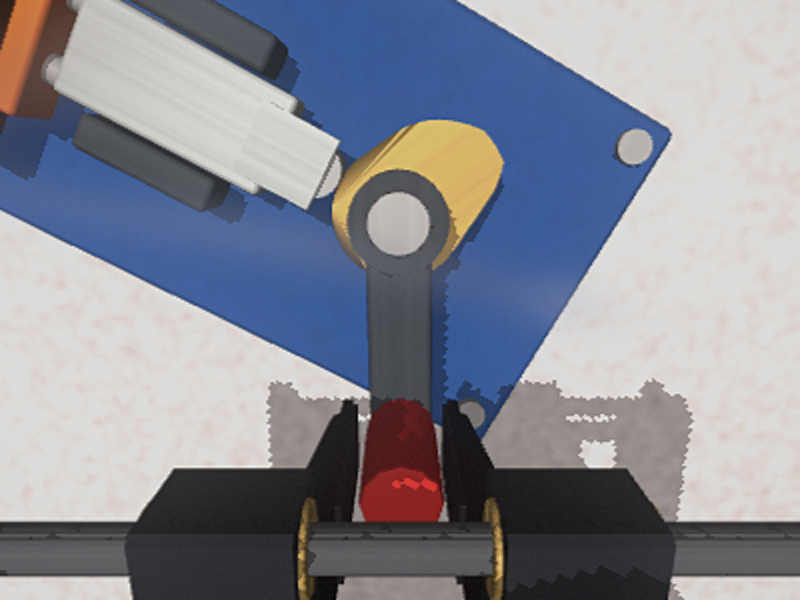

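The grip is caged between the fingers. Start cranking (free part).

play_rows --fingers 0.26 --increments '[{"dx": 0, "dy": 3.4, "dz": 0.5, "rx": 0, "ry": 0, "rz": -0.5}, {"dx": 0, "dy": 6.8, "dz": 0.5, "rx": 0, "ry": 0, "rz": -1.0}, {"dx": 0.7, "dy": 11.3, "dz": 0.5, "rx": 0, "ry": 0, "rz": -1.65}, {"dx": 1.6, "dy": 15.8, "dz": 0.5, "rx": 0, "ry": 0, "rz": -2.3}, {"dx": 2.8, "dy": 20.1, "dz": 0.5, "rx": 0, "ry": 0, "rz": -3.0}, {"dx": 4.4, "dy": 24.4, "dz": 0.5, "rx": 0, "ry": 0, "rz": -3.65}, {"dx": 6.2, "dy": 28.6, "dz": 0.5, "rx": 0, "ry": 0, "rz": -4.3}, {"dx": 8.3, "dy": 32.6, "dz": 0.5, "rx": 0, "ry": 0, "rz": -5.0}]'

```text
t: 10.73
eef_pos: [554.3, -231.8, 257.4]
tcp_rot: [3.139, -0.001, 1.018]
ft_force: [-0.8, 0.3, 0.9]
opening: 0.261
```

Run:
```python
from h import *
where()
arc(0,[-120,-117,-114,-111,-108,-105,-102,-99])
```

```text
t 10.73 th -121.9 r 65.2 z 86.1 yaw-180 -121.7 Ftan -0.8 Frad 0.2 Fz 0.9 open 24.8 j6 0.05
-120 [0.2 2.2 0.1] [ 0.03 -0.01 -0.28]
-117 [0.4 5.6 0.1] [ 0.03 -0.01 -0.78]
-114 [0.8 8.9 0.1] [ 0.03 -0.01 -1.28]
-111 [ 1.3 12.3  0.1] [ 0.03 -0.01 -1.78]
-108 [ 2.  15.6  0.1] [ 0.03 -0.01 -2.28]
-105 [ 2.9 18.9  0.1] [ 0.03 -0.01 -2.78]
-102 [ 4.  22.1  0.2] [ 0.03 -0.01 -3.28]
-99 [ 5.2 25.3  0.2] [ 0.03 -0.01 -3.78]
```

play_rows --fingers 0.26 --increments '[{"dx": 0.2, "dy": 2.2, "dz": 0.1, "rx": 0, "ry": 0, "rz": -0.3}, {"dx": 0.4, "dy": 5.6, "dz": 0.1, "rx": 0, "ry": 0, "rz": -0.8}, {"dx": 0.8, "dy": 8.9, "dz": 0.1, "rx": 0, "ry": 0, "rz": -1.3}, {"dx": 1.3, "dy": 12.3, "dz": 0.1, "rx": 0, "ry": 0, "rz": -1.8}, {"dx": 2.0, "dy": 15.6, "dz": 0.1, "rx": 0, "ry": 0, "rz": -2.3}, {"dx": 2.9, "dy": 18.9, "dz": 0.1, "rx": 0, "ry": 0, "rz": -2.8}, {"dx": 4.0, "dy": 22.1, "dz": 0.1, "rx": 0, "ry": 0, "rz": -3.3}, {"dx": 5.2, "dy": 25.3, "dz": 0.1, "rx": 0, "ry": 0, "rz": -3.8}]'

```text
t: 11.4
eef_pos: [578.4, -240.8, 257.3]
tcp_rot: [3.14, -0.001, 1.418]
ft_force: [-1.1, 0.0, 1.2]
opening: 0.26
```

Run:
```python
from h import *
where()
c=cam("wrist"); save(c,"w11.png",(80,40,480,340),2)
arc(0,[-97.5,-95.5,-93.5,-91.5,-89.5,-87.5,-85.5,-83.5])
```

```text
t 11.40 th -99.1 r 65.1 z 86.0 yaw-180 -98.8 Ftan -1.1 Frad 0.1 Fz 1.2 open 24.7 j6 -0.35
-97.5 [0.1 1.3 0. ] [ 0.03 -0.   -0.18]
-95.5 [0.2 3.6 0. ] [ 0.03 -0.   -0.51]
-93.5 [0.4 5.9 0. ] [ 0.03 -0.   -0.84]
-91.5 [0.6 8.1 0.1] [ 0.03 -0.   -1.18]
-89.5 [ 0.9 10.4  0.1] [ 0.03 -0.   -1.51]
-87.5 [ 1.3 12.6  0.1] [ 0.03 -0.   -1.84]
-85.5 [ 1.8 14.8  0.1] [ 0.03 -0.   -2.18]
-83.5 [ 2.3 17.   0.1] [ 0.03 -0.   -2.51]
```

View pics/w11.png

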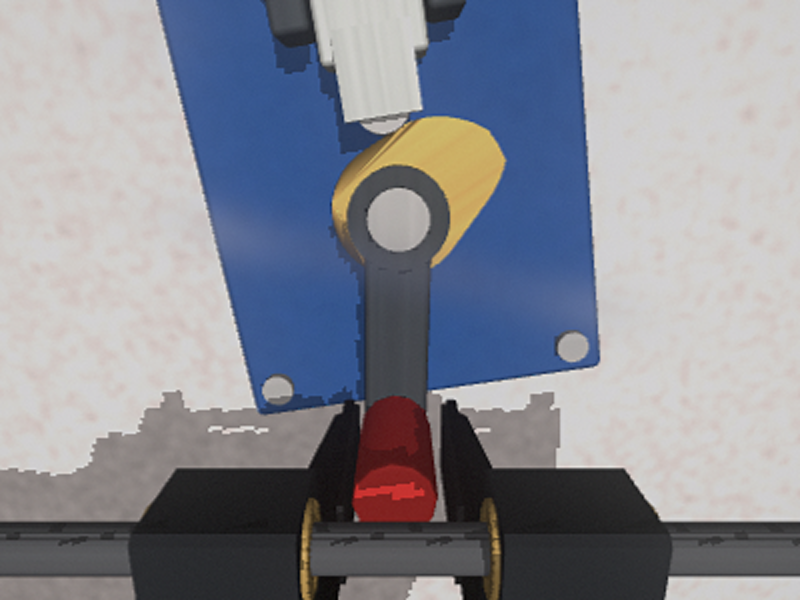

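The cam nose (490–505, 130–160) is about 55–70° short of the follower line, so I expect the dwell around θ≈-36°. I'll continue in 2° rows, watching the force.

play_rows --fingers 0.26 --increments '[{"dx": 0.1, "dy": 1.3, "dz": 0, "rx": 0, "ry": 0, "rz": -0.2}, {"dx": 0.2, "dy": 3.6, "dz": 0, "rx": 0, "ry": 0, "rz": -0.5}, {"dx": 0.4, "dy": 5.9, "dz": 0, "rx": 0, "ry": 0, "rz": -0.85}, {"dx": 0.6, "dy": 8.1, "dz": 0, "rx": 0, "ry": 0, "rz": -1.2}, {"dx": 0.9, "dy": 10.4, "dz": 0, "rx": 0, "ry": 0, "rz": -1.5}, {"dx": 1.3, "dy": 12.6, "dz": 0, "rx": 0, "ry": 0, "rz": -1.85}, {"dx": 1.8, "dy": 14.8, "dz": 0, "rx": 0, "ry": 0, "rz": -2.2}, {"dx": 2.3, "dy": 17, "dz": 0, "rx": 0, "ry": 0, "rz": -2.5}]'

```text
t: 12.12
eef_pos: [595.8, -241.1, 257.3]
tcp_rot: [3.14, -0.0, 1.684]
ft_force: [-2.6, 0.1, 1.0]
opening: 0.26
```

Run:
```python
from h import *
where()
arc(0,[-82,-80,-78,-76,-74,-72,-70,-68])
```

```text
t 12.12 th -83.8 r 65.0 z 86.0 yaw-180 -83.5 Ftan -2.6 Frad -0.4 Fz 1.0 open 24.7 j6 -0.60
-82 [ 0.1  2.  -0. ] [ 0.02 -0.   -0.25]
-80 [ 0.2  4.3 -0. ] [ 0.02 -0.   -0.59]
-78 [ 0.3  6.5 -0. ] [ 0.02 -0.   -0.92]
-76 [ 0.6  8.8 -0. ] [ 0.02 -0.   -1.25]
-74 [ 0.9 11.  -0. ] [ 0.02  0.   -1.59]
-72 [ 1.3 13.3 -0. ] [ 0.02  0.   -1.92]
-70 [ 1.8 15.5 -0. ] [ 0.02  0.   -2.25]
-68 [ 2.4 17.7  0. ] [ 0.02  0.   -2.59]
```

play_rows --fingers 0.26 --increments '[{"dx": 0.1, "dy": 2, "dz": 0, "rx": 0, "ry": 0, "rz": -0.25}, {"dx": 0.2, "dy": 4.3, "dz": 0, "rx": 0, "ry": 0, "rz": -0.6}, {"dx": 0.3, "dy": 6.5, "dz": 0, "rx": 0, "ry": 0, "rz": -0.9}, {"dx": 0.6, "dy": 8.8, "dz": 0, "rx": 0, "ry": 0, "rz": -1.25}, {"dx": 0.9, "dy": 11, "dz": 0, "rx": 0, "ry": 0, "rz": -1.6}, {"dx": 1.3, "dy": 13.3, "dz": 0, "rx": 0, "ry": 0, "rz": -1.9}, {"dx": 1.8, "dy": 15.5, "dz": 0, "rx": 0, "ry": 0, "rz": -2.25}, {"dx": 2.4, "dy": 17.7, "dz": 0, "rx": 0, "ry": 0, "rz": -2.6}]'

```text
t: 12.78
eef_pos: [612.9, -236.9, 257.3]
tcp_rot: [3.141, 0.0, 1.957]
ft_force: [-2.5, -2.0, 1.0]
opening: 0.261
```

Run:
```python
from h import *
where()
c=cam("wrist"); save(c,"w12.png",(80,40,480,340),2)
s=cam("scene"); save(s,"s12.png",(220,170,360,290),5)
arc(0,[-66.5,-65,-63.5,-62,-60.5,-59,-57.5,-56])
```

```text
t 12.78 th -68.1 r 65.0 z 86.0 yaw-180 -67.9 Ftan -3.0 Frad 0.9 Fz 1.0 open 24.8 j6 -0.86
-66.5 [ 0.   1.6 -0. ] [ 0.01  0.   -0.24]
-65 [ 0.1  3.3 -0. ] [ 0.01  0.   -0.49]
-63.5 [ 0.2  5.  -0. ] [ 0.01  0.   -0.74]
-62 [ 0.4  6.7 -0. ] [ 0.01  0.   -0.99]
-60.5 [ 0.6  8.4 -0. ] [ 0.01  0.   -1.24]
-59 [ 0.8 10.1 -0. ] [ 0.01  0.   -1.49]
-57.5 [ 1.1 11.8 -0. ] [ 0.01  0.01 -1.74]
-56 [ 1.4 13.5 -0. ] [ 0.01  0.01 -1.99]
```

View pics/w12.png

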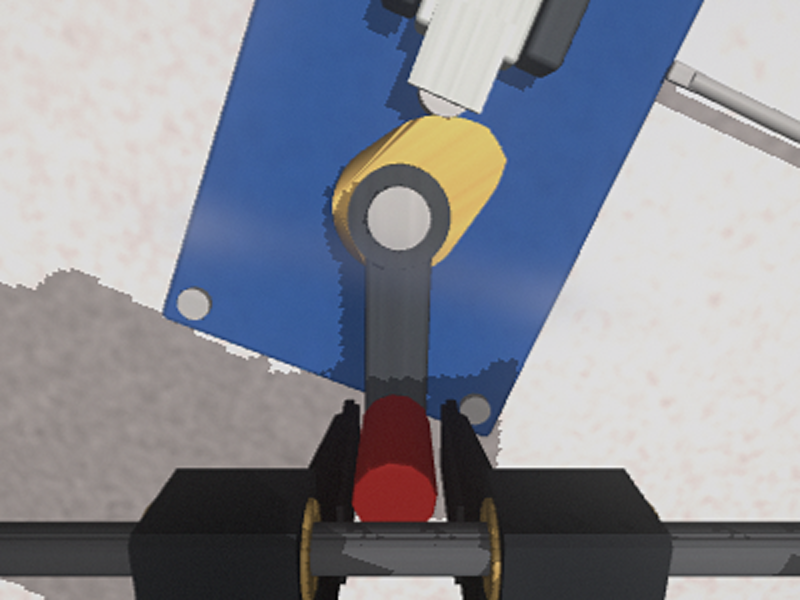

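View pics/s12.png

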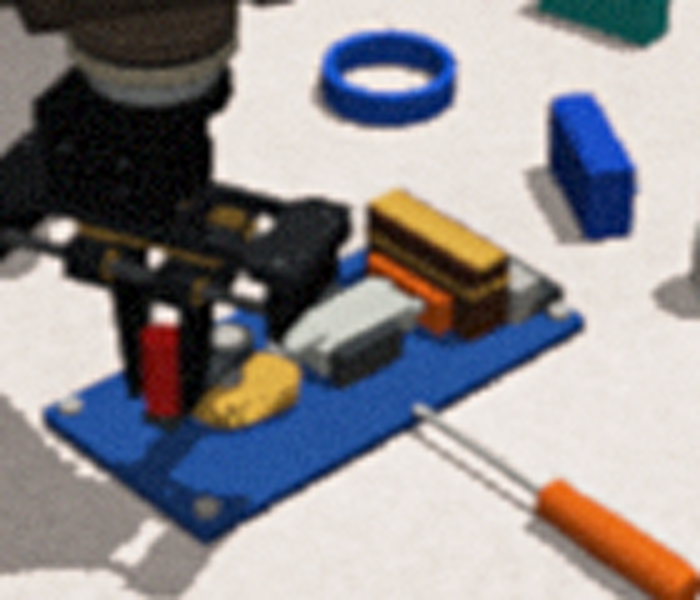

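The pad is advancing and the moulding stays upright at the fence. Next come shorter calls to track the force.

play_rows --fingers 0.26 --increments '[{"dx": 0, "dy": 1.6, "dz": 0, "rx": 0, "ry": 0, "rz": -0.25}, {"dx": 0.1, "dy": 3.3, "dz": 0, "rx": 0, "ry": 0, "rz": -0.5}, {"dx": 0.2, "dy": 5, "dz": 0, "rx": 0, "ry": 0, "rz": -0.75}, {"dx": 0.4, "dy": 6.7, "dz": 0, "rx": 0, "ry": 0, "rz": -1}, {"dx": 0.6, "dy": 8.4, "dz": 0, "rx": 0, "ry": 0, "rz": -1.25}]'

```text
t: 13.3
eef_pos: [620.7, -233.1, 257.2]
tcp_rot: [3.141, 0.0, 2.09]
ft_force: [-4.2, -2.6, 0.1]
opening: 0.265
```

Run:
```python
from h import *
where()
arc(0,[-59,-57.5,-56,-54.5,-53])
```

```text
t 13.30 th -60.5 r 65.0 z 85.9 yaw-180 -60.3 Ftan -4.9 Frad 0.2 Fz 0.1 open 25.2 j6 -0.98
-59 [ 0.1  1.7 -0.1] [ 0.01  0.   -0.21]
-57.5 [ 0.1  3.4 -0.1] [ 0.01  0.   -0.46]
-56 [ 0.2  5.1 -0.1] [ 0.01  0.   -0.71]
-54.5 [ 0.4  6.8 -0.1] [ 0.01  0.   -0.96]
-53 [ 0.6  8.5 -0. ] [ 0.01  0.   -1.21]
```

play_rows --fingers 0.26 --increments '[{"dx": 0.1, "dy": 1.7, "dz": 0, "rx": 0, "ry": 0, "rz": -0.2}, {"dx": 0.1, "dy": 3.4, "dz": 0, "rx": 0, "ry": 0, "rz": -0.45}, {"dx": 0.2, "dy": 5.1, "dz": 0, "rx": 0, "ry": 0, "rz": -0.7}, {"dx": 0.4, "dy": 6.8, "dz": 0, "rx": 0, "ry": 0, "rz": -0.95}]'

```text
t: 13.63
eef_pos: [626.4, -229.6, 257.3]
tcp_rot: [3.141, 0.001, 2.192]
ft_force: [-5.4, -4.3, 1.5]
opening: 0.258
```

Run:
```python
from h import *
where()
arc(0,[-53,-51.5,-50,-48.5,-47])
```

```text
t 13.63 th -54.6 r 65.1 z 86.0 yaw-180 -54.4 Ftan -6.9 Frad 0.4 Fz 1.5 open 24.6 j6 -1.07
-53 [ 0.1  1.9 -0. ] [ 0.    0.01 -0.24]
-51.5 [ 0.2  3.6 -0. ] [ 0.    0.01 -0.49]
-50 [ 0.3  5.3 -0. ] [ 0.    0.01 -0.74]
-48.5 [ 0.4  6.9 -0. ] [ 0.    0.01 -0.99]
-47 [ 0.6  8.6 -0. ] [ 0.    0.01 -1.24]
```

play_rows --fingers 0.26 --increments '[{"dx": 0.1, "dy": 1.2, "dz": 0, "rx": 0, "ry": 0, "rz": -0.15}, {"dx": 0.1, "dy": 2.4, "dz": 0, "rx": 0, "ry": 0, "rz": -0.3}, {"dx": 0.2, "dy": 3.6, "dz": 0, "rx": 0, "ry": 0, "rz": -0.5}]'

```text
t: 13.88
eef_pos: [629.1, -227.6, 257.3]
tcp_rot: [-3.141, 0.001, 2.246]
ft_force: [-5.8, -4.6, 0.8]
opening: 0.262
```

Run:
```python
from h import *
where()
arc(0,[-50,-49,-48])
```

```text
t 13.88 th -51.7 r 65.1 z 86.0 yaw-180 -51.3 Ftan -7.4 Frad 0.0 Fz 0.8 open 24.9 j6 -1.12
-50 [ 0.1  1.9 -0. ] [-0.    0.01 -0.22]
-49 [ 0.2  3.  -0. ] [-0.    0.01 -0.39]
-48 [ 0.2  4.2 -0. ] [-0.    0.01 -0.55]
```

play_rows --fingers 0.26 --increments '[{"dx": 0.1, "dy": 1.2, "dz": 0, "rx": 0, "ry": 0, "rz": -0.1}, {"dx": 0.1, "dy": 2.4, "dz": 0, "rx": 0, "ry": 0, "rz": -0.3}, {"dx": 0.2, "dy": 3.6, "dz": 0, "rx": 0, "ry": 0, "rz": -0.5}]'

```text
t: 14.13
eef_pos: [631.7, -225.6, 257.2]
tcp_rot: [-3.14, 0.001, 2.3]
ft_force: [-5.7, -6.2, 1.8]
opening: 0.26
```

Run:
```python
from h import *
where()
```

```text
t 14.13 th -48.8 r 65.2 z 85.9 yaw-180 -48.2 Ftan -8.4 Frad 0.9 Fz 1.8 open 24.7 j6 -1.17
```

play_rows --fingers 0.26 --increments '[{"dx": 0.1, "dy": 1.2, "dz": 0, "rx": 0, "ry": 0, "rz": -0.15}, {"dx": 0.1, "dy": 2.2, "dz": 0, "rx": 0, "ry": 0, "rz": -0.3}]'

```text
t: 14.3
eef_pos: [633.1, -224.5, 257.2]
tcp_rot: [-3.139, 0.001, 2.334]
ft_force: [-5.2, -5.5, 0.9]
opening: 0.262
```

Run:
```python
from h import *
where()
c=cam("wrist"); save(c,"w13.png",(80,40,480,340),2)
arc(0,[-46,-44,-42,-40])
```

```text
t 14.30 th -47.2 r 65.4 z 85.9 yaw-180 -46.3 Ftan -7.6 Frad 0.5 Fz 0.9 open 24.9 j6 -1.20
-46 [ 0.4  1.2 -0.1] [-0.02  0.01 -0.03]
-44 [ 0.4  3.5 -0.1] [-0.02  0.01 -0.37]
-42 [ 0.5  5.8 -0.1] [-0.02  0.01 -0.7 ]
-40 [ 0.7  8.  -0.1] [-0.02  0.01 -1.03]
```

View pics/w13.png

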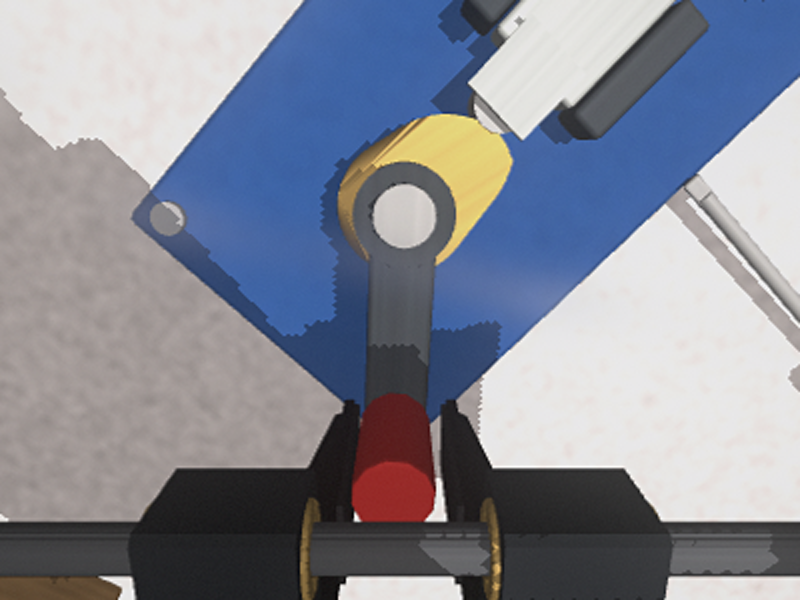

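The follower roller at (490,115) is just reaching the cam's nose corner (500,130), and the force peaked at about 8.4 N near -49°. On in small steps.

play_rows --fingers 0.26 --increments '[{"dx": 0.2, "dy": 1.1, "dz": 0, "rx": 0, "ry": 0, "rz": -0.1}, {"dx": 0.3, "dy": 2.3, "dz": 0, "rx": 0, "ry": 0, "rz": -0.25}, {"dx": 0.4, "dy": 3.2, "dz": 0, "rx": 0, "ry": 0, "rz": -0.35}]'

```text
t: 14.6
eef_pos: [635.2, -222.3, 257.2]
tcp_rot: [-3.139, 0.001, 2.374]
ft_force: [-3.8, -5.7, 0.7]
opening: 0.259
```

Run:
```python
from h import *
where()
arc(0,[-43,-42,-41,-40])
```

```text
t 14.60 th -44.6 r 65.3 z 85.9 yaw-180 -44.0 Ftan -6.7 Frad 1.3 Fz 0.7 open 24.6 j6 -1.23
-43 [ 0.3  1.8 -0.1] [-0.03  0.01 -0.17]
-42 [ 0.3  2.9 -0.1] [-0.03  0.01 -0.33]
-41 [ 0.4  4.1 -0.1] [-0.03  0.01 -0.5 ]
-40 [ 0.5  5.2 -0.1] [-0.03  0.01 -0.67]
```

play_rows --fingers 0.26 --increments '[{"dx": 0.2, "dy": 1.1, "dz": 0, "rx": 0, "ry": 0, "rz": -0.1}, {"dx": 0.3, "dy": 2.2, "dz": 0, "rx": 0, "ry": 0, "rz": -0.25}, {"dx": 0.3, "dy": 3.2, "dz": 0, "rx": 0, "ry": 0, "rz": -0.4}]'

```text
t: 14.85
eef_pos: [637.3, -220.2, 257.3]
tcp_rot: [-3.138, 0.002, 2.418]
ft_force: [-3.2, -4.9, 1.2]
opening: 0.263
```

Run:
```python
from h import *
where()
arc(0,[-40,-39,-38,-37])
```

```text
t 14.85 th -41.9 r 65.3 z 86.0 yaw-180 -41.5 Ftan -5.8 Frad 0.9 Fz 1.2 open 25.0 j6 -1.27
-40 [ 0.3  2.2 -0. ] [-0.03  0.02 -0.25]
-39 [ 0.4  3.3 -0. ] [-0.03  0.02 -0.41]
-38 [ 0.4  4.5 -0.1] [-0.03  0.02 -0.58]
-37 [ 0.5  5.6 -0.1] [-0.03  0.01 -0.75]
```

play_rows --fingers 0.26 --increments '[{"dx": 0.2, "dy": 1.1, "dz": 0, "rx": 0, "ry": 0, "rz": -0.1}, {"dx": 0.3, "dy": 2.2, "dz": 0, "rx": 0, "ry": 0, "rz": -0.25}, {"dx": 0.3, "dy": 2.8, "dz": 0, "rx": 0, "ry": 0, "rz": -0.35}]'

```text
t: 15.1
eef_pos: [639.1, -217.9, 257.3]
tcp_rot: [-3.138, 0.002, 2.456]
ft_force: [-1.7, -3.2, -0.3]
opening: 0.262
```

Run:
```python
from h import *
where()
c=cam("wrist"); save(c,"w14.png",(80,40,480,340),2)
arc(0,[-38,-37,-36,-35])
```

```text
t 15.10 th -39.4 r 65.2 z 86.0 yaw-180 -39.3 Ftan -3.5 Frad 0.7 Fz -0.3 open 24.9 j6 -1.31
-38 [ 0.2  1.5 -0.1] [-0.03  0.02 -0.21]
-37 [ 0.2  2.6 -0.1] [-0.03  0.02 -0.38]
-36 [ 0.3  3.7 -0.1] [-0.03  0.02 -0.54]
-35 [ 0.4  4.9 -0.1] [-0.03  0.02 -0.71]
```

View pics/w14.png

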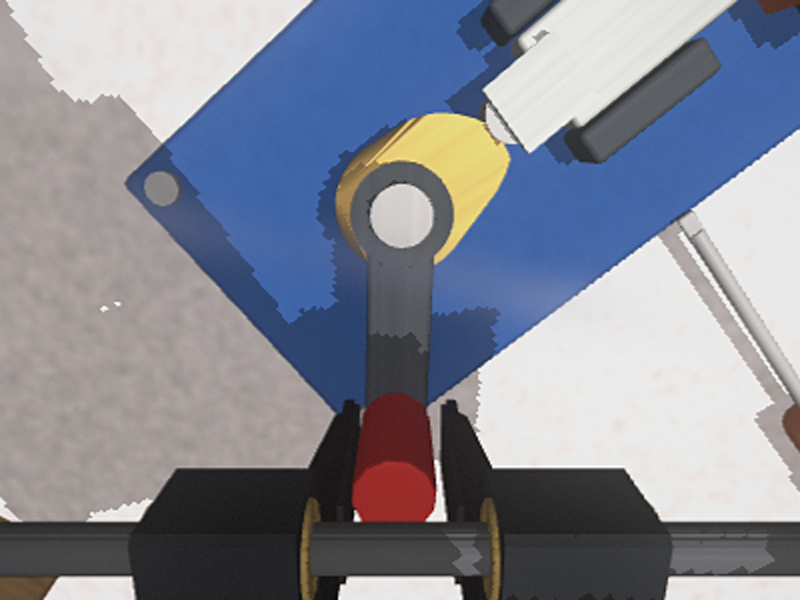

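The force is dropping (3.5 N). The roller at (500,120) is just before the flat between about (500,130) and (510,160).

play_rows --fingers 0.26 --increments '[{"dx": 0.1, "dy": 1.1, "dz": 0, "rx": 0, "ry": 0, "rz": -0.15}, {"dx": 0.2, "dy": 2.2, "dz": 0, "rx": 0, "ry": 0, "rz": -0.3}, {"dx": 0.2, "dy": 2.8, "dz": 0, "rx": 0, "ry": 0, "rz": -0.4}]'

```text
t: 15.4
eef_pos: [641.0, -215.2, 257.3]
tcp_rot: [-3.139, 0.002, 2.5]
ft_force: [0.2, -1.6, 0.3]
opening: 0.261
```

Run:
```python
from h import *
where()
arc(0,[-36,-35,-34,-33,-32])
```

```text
t 15.40 th -36.5 r 65.0 z 86.0 yaw-180 -36.8 Ftan -1.2 Frad 1.1 Fz 0.3 open 24.8 j6 -1.35
-36 [ 0.   0.6 -0. ] [-0.03  0.02 -0.13]
-35 [ 0.1  1.7 -0. ] [-0.03  0.02 -0.29]
-34 [ 0.1  2.9 -0. ] [-0.03  0.02 -0.46]
-33 [ 0.2  4.  -0.1] [-0.03  0.02 -0.63]
-32 [ 0.3  5.1 -0.1] [-0.03  0.02 -0.79]
```

The crank has gone slack (1.2 N), so the dwell has begun near -37°. Advancing 3° and then 3° more towards the middle.

play_rows --fingers 0.26 --increments '[{"dx": 0.1, "dy": 1.1, "dz": 0, "rx": 0, "ry": 0, "rz": -0.2}, {"dx": 0.1, "dy": 2.2, "dz": 0, "rx": 0, "ry": 0, "rz": -0.35}, {"dx": 0.2, "dy": 3.4, "dz": 0, "rx": 0, "ry": 0, "rz": -0.5}]'

```text
t: 15.65
eef_pos: [642.9, -212.2, 257.3]
tcp_rot: [-3.138, 0.002, 2.554]
ft_force: [-1.9, -3.9, -0.2]
opening: 0.258
```

Run:
```python
from h import *
where()
arc(0,[-32,-31,-30,-29])
```

```text
t 15.65 th -33.4 r 64.9 z 86.0 yaw-180 -33.7 Ftan -4.3 Frad 0.6 Fz -0.2 open 24.6 j6 -1.40
-32 [-0.   1.5 -0. ] [-0.03  0.02 -0.28]
-31 [ 0.   2.7 -0. ] [-0.03  0.02 -0.44]
-30 [ 0.1  3.8 -0. ] [-0.03  0.02 -0.61]
-29 [ 0.2  4.9 -0. ] [-0.03  0.02 -0.78]
```

play_rows --fingers 0.26 --increments '[{"dx": 0.1, "dy": 1.1, "dz": 0, "rx": 0, "ry": 0, "rz": -0.15}, {"dx": 0.1, "dy": 2.2, "dz": 0, "rx": 0, "ry": 0, "rz": -0.3}, {"dx": 0.2, "dy": 2.8, "dz": 0, "rx": 0, "ry": 0, "rz": -0.4}]'

```text
t: 15.9
eef_pos: [644.4, -209.6, 257.2]
tcp_rot: [-3.138, 0.002, 2.597]
ft_force: [-1.2, -2.1, 0.2]
opening: 0.264
```

Run:
```python
from h import *
where()
c=cam("wrist"); save(c,"w15.png",(80,40,480,340),2)
```

```text
t 15.90 th -30.7 r 64.8 z 85.9 yaw-180 -31.2 Ftan -2.4 Frad 0.0 Fz 0.2 open 25.1 j6 -1.44
```

View pics/w15.png

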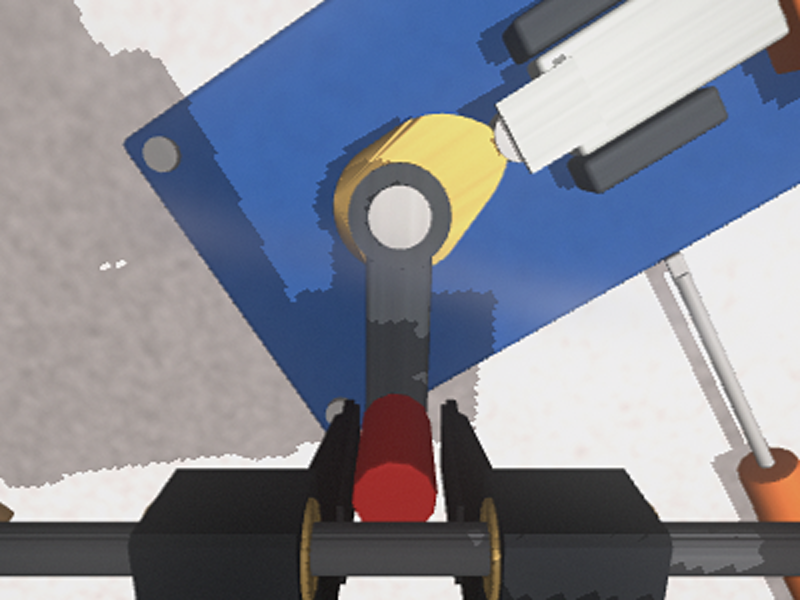

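Readings are noisy (4.3, then 2.4 N). The roller sits on the nose at (505,140). I'll go 2° more, then back the finger off 1.3 mm and see whether the grip follows.

play_rows --fingers 0.26 --increments '[{"dx": 0.1, "dy": 1.1, "dz": 0, "rx": 0, "ry": 0, "rz": -0.1}, {"dx": 0.3, "dy": 2.3, "dz": 0, "rx": 0, "ry": 0, "rz": -0.25}, {"dx": 0.3, "dy": 2.3, "dz": 0, "rx": 0, "ry": 0, "rz": -0.25}, {"dx": 0.3, "dy": 2.3, "dz": 0, "rx": 0, "ry": 0, "rz": -0.25}]'

```text
t: 16.28
eef_pos: [645.4, -207.3, 257.2]
tcp_rot: [-3.139, 0.002, 2.624]
ft_force: [-1.4, -1.4, -0.4]
opening: 0.262
```

Run:
```python
from h import *
where()
c=cam("wrist"); save(c,"w16.png",(80,40,480,340),2)
where()
```

```text
t 16.28 th -28.5 r 64.5 z 85.9 yaw-180 -29.7 Ftan -1.9 Frad -0.6 Fz -0.4 open 24.8 j6 -1.46
t 16.33 th -28.5 r 64.5 z 85.9 yaw-180 -29.7 Ftan -0.9 Frad 0.4 Fz -0.4 open 24.8 j6 -1.46
```

play_rows --fingers 0.26 --increments '[{"dx": 0, "dy": -0.6, "dz": 0, "rx": 0, "ry": 0, "rz": 0}, {"dx": 0, "dy": -1.3, "dz": 0, "rx": 0, "ry": 0, "rz": 0}, {"dx": 0, "dy": -1.3, "dz": 0, "rx": 0, "ry": 0, "rz": 0}]'

```text
t: 16.58
eef_pos: [644.8, -208.4, 257.2]
tcp_rot: [-3.139, 0.002, 2.624]
ft_force: [-0.4, 0.3, 0.4]
opening: 0.258
```

Run:
```python
from h import *
where()
c=cam("wrist"); save(c,"w17.png",(80,40,480,340),2)
where()
```

```text
t 16.58 th -29.6 r 64.5 z 85.9 yaw-180 -29.7 Ftan 0.0 Frad -0.5 Fz 0.4 open 24.5 j6 -1.46
t 16.63 th -29.6 r 64.5 z 85.9 yaw-180 -29.7 Ftan -0.6 Frad -1.1 Fz 0.3 open 24.8 j6 -1.46
```

View pics/w16.png

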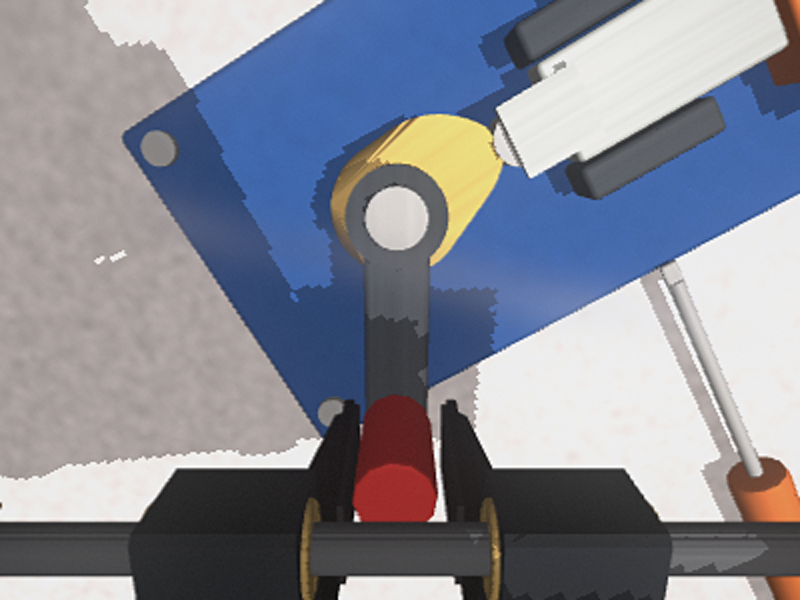

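View pics/w17.png

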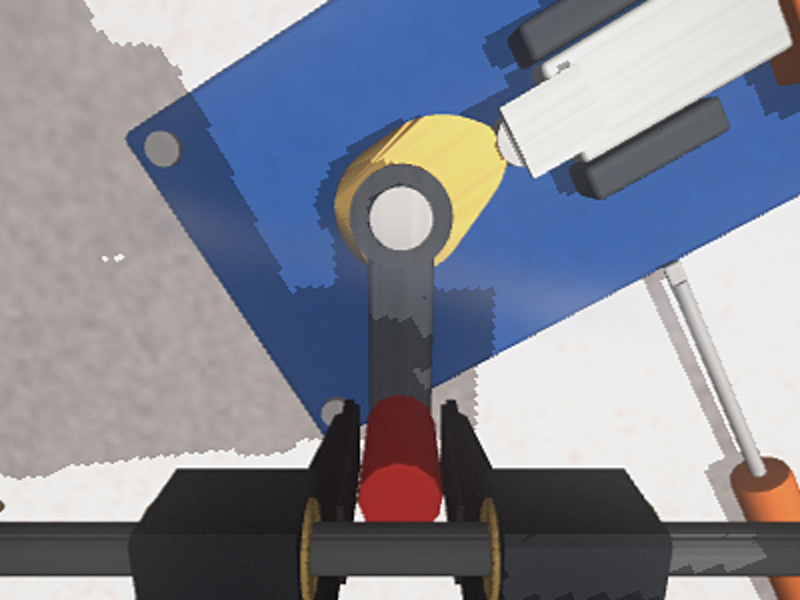

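Backing off left the grip in place: it moved from 395 to 401 px between the fingers and the force fell to about 0, so it rests on the dwell. I'll open and check that it stays before rising.

play_rows --fingers 0.45 --increments '[{"dx": 0, "dy": 0, "dz": 0, "rx": 0, "ry": 0, "rz": 0}, {"dx": 0, "dy": 0, "dz": 0, "rx": 0, "ry": 0, "rz": 0}, {"dx": 0, "dy": 0, "dz": 0, "rx": 0, "ry": 0, "rz": 0}, {"dx": 0, "dy": 0, "dz": 0, "rx": 0, "ry": 0, "rz": 0}]'

```text
t: 16.97
eef_pos: [644.8, -208.4, 257.2]
tcp_rot: [-3.139, 0.002, 2.624]
ft_force: [0.5, 0.4, 0.5]
opening: 0.434
```

Run:
```python
from h import *
where()
c=cam("wrist"); save(c,"w18.png",(80,40,480,340),2)
```

```text
t 16.97 th -29.6 r 64.5 z 85.9 yaw-180 -29.7 Ftan 0.6 Frad 0.2 Fz 0.5 open 41.2 j6 -1.46
```

View pics/w18.png

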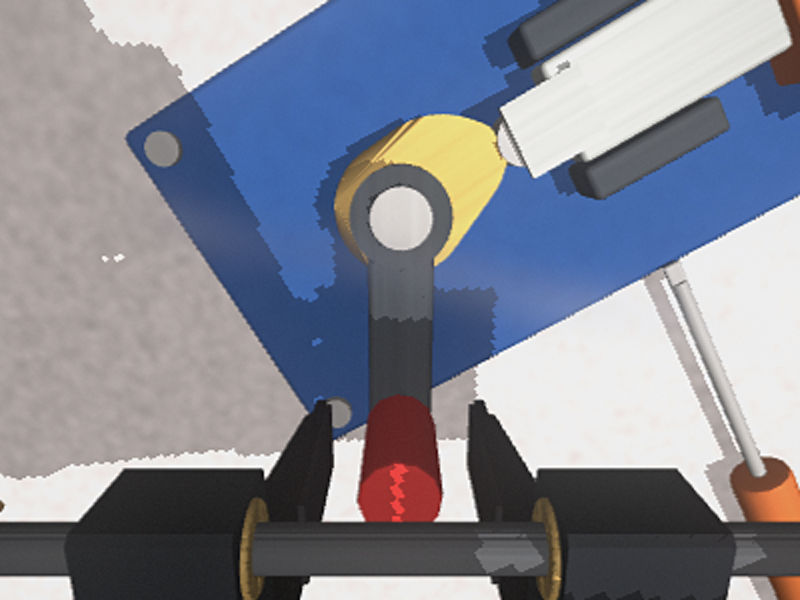

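The grip is free and hasn't moved (400,495), and both fingers are clear of it. Raising.

play_rows --fingers 0.5 --increments '[{"dx": 0, "dy": 0, "dz": -10, "rx": 0, "ry": 0, "rz": 0}, {"dx": 0, "dy": 0, "dz": -25, "rx": 0, "ry": 0, "rz": 0}, {"dx": 0, "dy": 0, "dz": -50, "rx": 0, "ry": 0, "rz": 0}, {"dx": 0, "dy": 0, "dz": -80, "rx": 0, "ry": 0, "rz": 0}, {"dx": -40, "dy": 0, "dz": -110, "rx": 0, "ry": 0, "rz": 0}, {"dx": -70, "dy": 0, "dz": -120, "rx": 0, "ry": 0, "rz": 0}, {"dx": -70, "dy": 0, "dz": -120, "rx": 0, "ry": 0, "rz": 0}, {"dx": -70, "dy": 0, "dz": -120, "rx": 0, "ry": 0, "rz": 0}]'

```text
t: 17.68
eef_pos: [706.1, -243.2, 378.5]
tcp_rot: [-3.139, 0.004, 2.623]
ft_force: [-0.5, -0.4, -0.6]
opening: 0.499
```

Run:
```python
from h import *
c=cam("wrist"); save(c,"w19.png",None,1.4)
s=cam("scene"); save(s,"s19.png",(220,170,360,290),5)
np.save("w19.npy",c,allow_pickle=True)
print(env.state()["t"],env.state()["eef_pos"])
```

```text
17.7833 [ 704.98109699 -242.27416145  376.70659569]
```

View pics/w19.png

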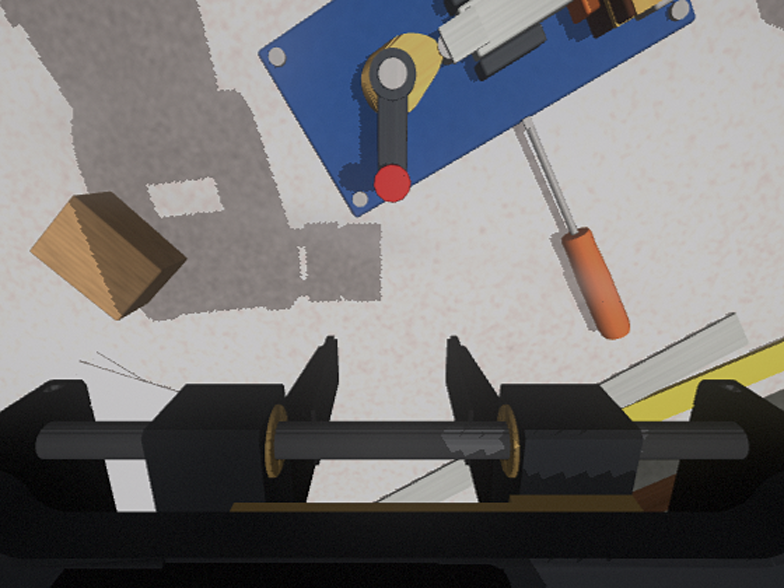

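View pics/s19.png

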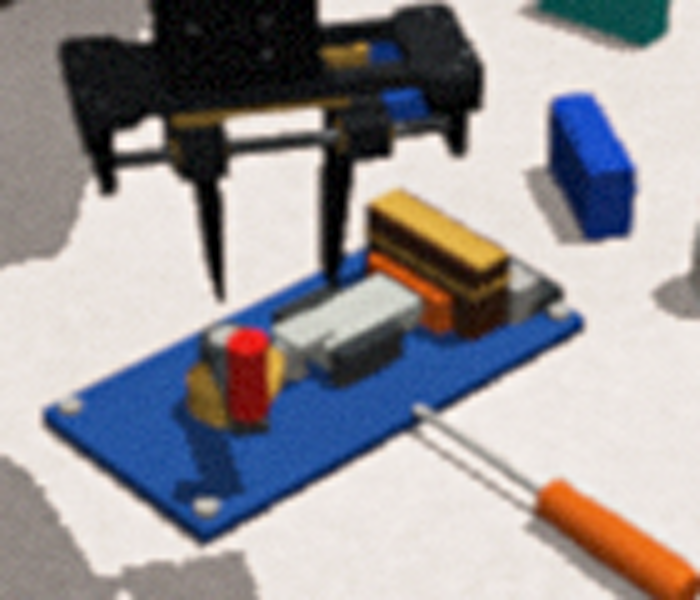

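Grip, cam and moulding are all still. I'll verify the grip angle, that the moulding is flat to the fence, and where the roller sits on the nose, from a position that sees the whole clamp.

Run:
```python
from h import *
c=np.load("w19.npy",allow_pickle=True).item()
g=at_z(c,((392.5)/1.4-.5,(183.5)/1.4-.5),105); v=g[:2]-AX; print(g,np.hypot(*v),np.degrees(np.arctan2(v[1],v[0])))
print(delta((560,-110,230),np.pi/2+1.05))
```

```text
[ 644.9428953  -208.28073536  105.        ] 64.60091649067408 -29.469150565257074
(array([191.5,  43.1, -24.7]), array([-0.03, -0.  ,  0.03]))
```

play_rows --fingers 0.5 --increments '[{"dx": 25, "dy": 12, "dz": 0, "rx": 0, "ry": 0, "rz": 0}, {"dx": 55, "dy": 27, "dz": 0, "rx": 0, "ry": 0, "rz": 0}, {"dx": 85, "dy": 42, "dz": 0, "rx": 0, "ry": 0, "rz": 0}, {"dx": 115, "dy": 57, "dz": 0, "rx": 0, "ry": 0, "rz": 0}, {"dx": 115, "dy": 57, "dz": 0, "rx": 0, "ry": 0, "rz": 0}, {"dx": 115, "dy": 57, "dz": 0, "rx": 0, "ry": 0, "rz": 0}, {"dx": 115, "dy": 57, "dz": 0, "rx": 0, "ry": 0, "rz": 0}]'

```text
t: 18.37
eef_pos: [633.0, -135.7, 376.7]
tcp_rot: [-3.139, -0.0, 2.624]
ft_force: [0.5, -1.0, -0.7]
opening: 0.499
```

Run:
```python
from h import *
c=cam("wrist"); save(c,"w20.png",(80,40,480,340),2)
np.save("w20.npy",c,allow_pickle=True)
```

View pics/w20.png

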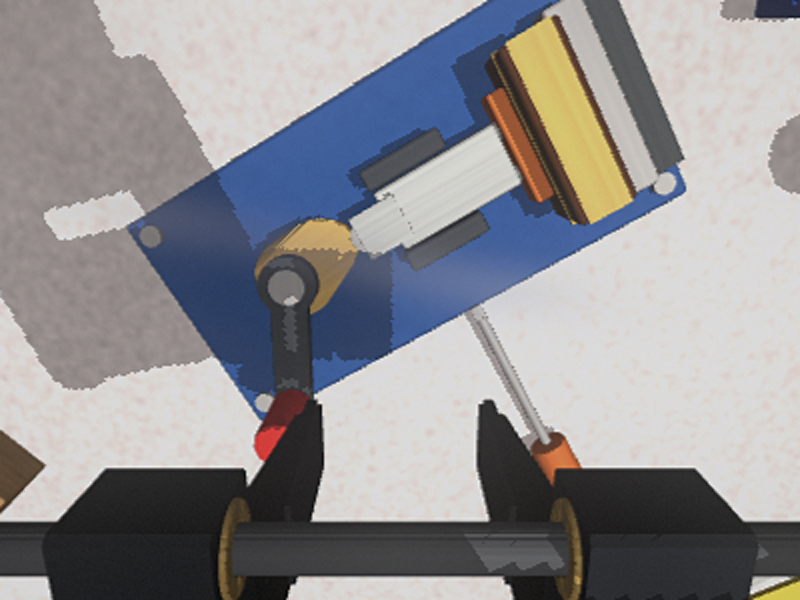

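The moulding lies flush to the fence with the pad on it. Now a zoom on the cam nose and roller.

Run:
```python
import cv2,numpy as np
a=cv2.imread("pics/w10.png")[90:290,310:560]; b=cv2.imread("pics/w18.png")[90:290,310:560]
cv2.imwrite("pics/cmp.png",cv2.resize(np.hstack([a,b]),None,fx=1.6,fy=1.6,interpolation=cv2.INTER_CUBIC))
```

```text
(no output)
```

View pics/cmp.png

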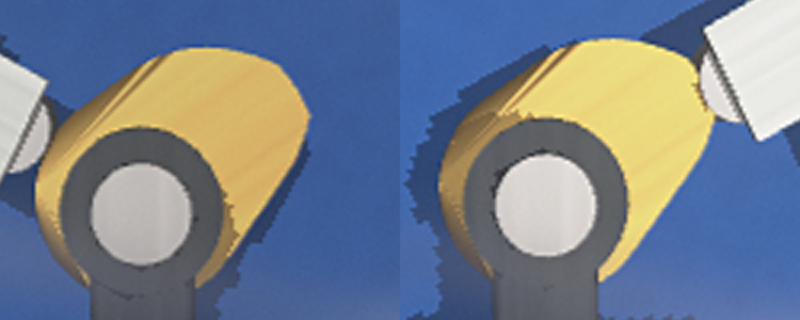

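The dwell edge runs from (685,57) to (713,107), and the roller touches at about (700,85), mid-dwell. Handing in.

Run:
```python
from h import *
print(env.job_done()); print(env.state()["t"])
c=cam("wrist"); print(np.abs(c["img"].astype(int)-np.load("w20.npy",allow_pickle=True).item()["img"]).max(2).__gt__(60).sum())
```

```text
the job is handed in; nothing more can be done
None
the job is handed in; nothing more can be done
```

The moulding is standing in the channel, clamped against the fence with the follower on the cam's dwell. I handed the job in at about 18.4 s of the 67 s allowed, and no verdict was reported.

- **Loading:** I picked out the dark moulding with brass lines from its blue and turquoise look-alikes. I set it down in the open channel with the pad still back and released it there.
- **Cranking:** I held the grip in a loose cage of about 25 mm rather than squeezing it. I then cranked it counter-clockwise from about -152° to -29.5°. The push peaked at about 8.4 N near -49° and fell to about 1–2 N on the dwell.
- **Checks before handing in:**
  - When I backed the finger off and opened it, the grip did not follow.
  - The wrist picture showed the roller near the middle of the dwell.
  - The moulding looked upright and flush against the fence, with the pad on it.
  - The arm was well clear of everything.
- **Checks that disagreed or failed:**
  - One force reading at the start of the dwell was 4.3 N, between readings of 1.2 and 2.4 N. I treated it as noise and confirmed the dwell with the back-off test and the picture.
  - Clamping force can't be measured directly, so I judged it only from the follower's position.
  - I couldn't compare a picture after handing in, because the interface was already closed.

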